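# Wind the carton lift up to the height pointer

## Task

Bring the carton lift up to today's packing height: take the loose crank handle from its rest, fit it on the lift's upright square drive shaft, feeling for the flats so that it slips down fully home without being forced, and wind it smoothly, without wrenching it, until the top of the lift plate is level with the top of the height pointer beside it. Leave the crank sitting home on the shaft and the pointer where it is set.

Things in the scene. Friction and masses are not known exactly. Their poses are not given: they have to be found in the camera images.
- crank: Loose dark steel crank, 0.3 kg, upright in its rest. Origin: middle of the socket's mouth at the hub's foot; z up, x along the arm to the hand grip. Hub 26 x 26 mm, z 0 to 26, with a blind square socket 15.6 mm wide, 26 mm deep, open below, sides along x and y. Arm 16 mm wide (y), z 26 to 36, x -23 to 65. Counterweight 24 mm wide (y), x -28 to -16, z 19 to 39
- crank_boss (a point): Middle of the flat-sided boss on top of the crank, over the hub: 24 mm (crank's x) by 16 mm (crank's y), 22 mm high, 36 to 58 mm above the hub's foot. Taken between two fingers across the 16 mm, it serves to lift, fit and turn the crank. Site axes are the crank's
- crank_grip (a point): Middle of the crank's hand grip, a black upright sleeve that spins freely on its pin: 20 mm in diameter, 42 mm high, 38 to 80 mm above the hub's foot, its axis 55 mm from the hub's axis. About 2 N along the circle turns it; more than about 20 N sideways here wrenches socket and shaft
- crank_rest: Grey rest fixed on the table that holds the crank at the start: base 120 x 60 x 8 mm, origin at the underside under the hub, x along the crank's arm. A pocket 10 mm deep with 2 mm play holds the hub's foot, a post 34 mm high carries the arm's end. Lift the crank straight up 30 mm to clear it
- lift: Grey screw lift fixed on the table: base 330 x 200 x 12 mm, origin under its middle, x from the drive shaft (x -110) to the plate (140 x 190 mm, centred at x 90), z up. A carton 39 mm high is gripped on the plate. Scale bar upright at x -12, y 85, top at z 162. Nothing within 90 mm of the shaft's axis is higher than the shaft
- shaft_seat (a point): On the upright drive shaft's axis, in the collar's face on which the hub's foot comes to sit, 63 mm above the table. Above it the shaft is 14 x 14 mm square for 15 mm, then a round nose. Its turn is not measured: these axes are the lift's. Stiff (0.1 N m). Clockwise from above raises the plate 25 mm a turn; the screw stays where left
- shaft_top (a point): Top of the shaft's round nose (12 mm diameter, 7 mm high), 22 mm above the seat. A socket not in line with the flats rests on the square's shoulder, 15 mm above home; it drops once turned to within 6 degrees of them (they repeat every 90 degrees). 5 N of push is ample; over 40 N before it is home damages the edges
- plate_edge (a point): Point in the top face of the lift plate, at its edge beside the pointer; it rises and sinks with the plate
- pointer_tip (a point): Top of the tip of the height pointer, a small dark finger clamped on the scale bar beside the plate's edge: the height to which the plate's top must come. 20 to 45 mm above the plate at the start
Mind the look-alikes: they are no part of the job. Leave any yellow look-alike of the crank alone.

How it is judged (in metres and radians):
On the way, in this order (a step that is already met when the one before it is completed fails the run):
1. the crank is fully home on the drive shaft (hub's foot within 5 mm of the collar, upright) (horizontal distance between crank and shaft_seat below 0.006 m and z of crank in the frame of shaft_seat below 0.005 m and angle between crank's own z axis and vertical below 0.12 rad), for 0.2 s.
2. the plate's top is level with the pointer within 3 mm, with the crank on the shaft (z of plate_edge in the frame of pointer_tip between -0.003 and 0.003 m and horizontal distance between crank and shaft_seat below 0.008 m and z of crank in the frame of shaft_seat below 0.01 m), for 0.2 s.
At the end, for the whole second after the job is handed in: the plate's top is level with the pointer's top within 3 mm; the crank is at rest on the shaft, its hub's foot within 5 mm of the collar and 6 mm of the axis, tilt under 0.12 rad (all of step 1 and z of plate_edge in the frame of pointer_tip between -0.003 and 0.003 m and linear speed of crank below 0.02 m/s); the robot touches nothing.
It fails at once if the crank is pressed on the lift with more than 40 N before it is home (z of crank in the frame of shaft_seat above 0.01 m and contact force between crank and lift above 40 N).
It fails at once if the crank is wrenched against the lift with more than 250 N (contact force between crank and lift above 250 N).
It fails at once if the height pointer is moved by more than 2 mm (distance of pointer_tip from where it was at the start of the episode above 0.002 m).
It also fails if it takes over 67 s, if anything falls off the work surface, if the arm or the gripper's body presses on something with over 40 N, if the wrist force passes 120 N, or if a joint passes its speed limit or range.

## Robot

A 6-joint arm with a two-finger parallel gripper is mounted at the origin on a cart in front of the work surface, level with it; the furniture and walls round the work are solid. World frame = base frame: x ahead of the robot, y to its left, z up, the work surface at z = 0. Lengths are in mm, angles in degrees, forces in N, time in s.
With the tool pointing down it reaches from about 350 to 875 mm from the base axis. Payload 4.2 kg.
Tool frame: the origin (TCP) lies midway between the tips of the shut fingers; the grasp point (between the pads) lies env.grip_point_offset behind it (env.grip_point_offset is the distance from the TCP to the grasp point, in mm); z points along the fingers, y is the line along which they close (so a half turn about z gives the same grasp; the last joint's range is limited). The gripper opens to 85 mm and grips with 20 to 120 N. Pads are 22 mm wide; open, the fingers measure 114 mm over their backs; the gripper's body (76 mm by 85 mm) begins 54 mm behind the grasp point. The pads swing forward as they close: fully open they stand 13 mm farther back than shut.
Start: joints at [-52.449, 22.042, 0.453, 0, -68.411, -14.817], TCP at [241.556, -576.411, 209.512] pointing down, gripper open.
Joint ranges: [-179.83, 179.83], [-69.29, 118.12], [-61.27, 80.66], [-181.25, 117.63], [-171.15, -9.14], [-177.46, 177.46]. Speed limits (degrees/s): [159.86, 159.86, 180, 180, 180, 180].

## Interface

Orientations are given as a 3x3 rotation matrix whose columns are the frame's x, y, z axes.
In Python, from workcell import state, cams, sign_off, env gives the robot as it stands. The module is installed in compiled form; this text tells all that it offers.
- The arm moves only by the tool send_rows, never from a script. Its argument "moves" is a list of rows, each a list of 3 entries, a list of its own where there are three numbers: the shift along the tool's x, y, z in mm, then the turn, a rotation vector about the tool's x, y, z in degrees, then the closure, from 0 (fully open) to 1 (shut). A call has 1 to 10 rows; each row is the pose to reach, as a shift and turn from the pose commanded when the call began, along the tool's axes at that moment; what a row does not reach only later rows make up. A row lasts 1/12 s, in which the tool goes at most 41.7 mm and 7.16 degrees, less where a joint would pass 70% of its speed; a pose out of reach is approached as far as the arm can. A call with a gripper value outside its range is refused whole. The fingers move at their own pace and stop on an object; the grip force is fixed at half the most. Time passes only in rows, so rows that repeat a pose let the fingers close. It gives the time, the measured TCP pose, the force, the opening and the grip force at its end, in the units of the state.
- state(): the state, without advancing time (a new reading comes with each control period).
- cams.camera(name): name is "scene" or "side" or "wrist"; returns the picture (400x640x3 uint8, red, green, blue); there is no depth.
- cams.camera_params(name): a dict with "fovy" (degrees; the focal length in pixels is half the picture's height over the tangent of half this angle, whatever the lens; pixels are square), "cx", "cy" (the principal point, pixels), "T" (4x4, takes a point from camera to world coordinates). Camera axes: x right, y up, looking along -z (the intrinsics and any distortion apply to the point x, -y, -z); pixel columns grow to the right and rows downward; lengths in mm; the calibration is good to about 2 mm. The wrist camera is an equidistant fisheye: a pixel r from the principal point sees the ray r / f radians off the axis. A picture is of the moment at which its call begins: read the wrist's pose just before it. camera_params takes no time and is no camera call; for the wrist camera it gives the pose at the moment of the call.
- sign_off(): hands the job in; it is judged then, once.
The state is a dict: "time_s": time; "q": joint angles; "joint_velocities": joint speeds; "joint_torque": joint torques, N m; "position": TCP position; "eef_rot": TCP orientation; "wrist_force": force on the tool from outside, world axes, zero at the start; "ft_torque": the same for the moment, N m; "width": finger opening in mm; "gripper_force": force on a finger pad.
Only numpy, scipy, OpenCV 4.12 (cv2) and the standard library are available. Lean on these libraries where they do the work, as an engineer would, in place of code of your own. Each camera call takes 0.05 s, during which the arm holds its last target. There are 200 camera calls.

## Working session

There is one attempt and no reset: what is moved stays moved. The work goes in short steps, Python scripts to look and compute and a tool call to move; the robot and the scene stay as the last step left them, time stands still between calls to the robot, and variables do not carry over. Pictures are saved under pics/ and viewed, at most 10 in all, crops included, and the job is handed in when it is done.

Besides the shell and the picture viewer there is one more tool, called as name([rows], argument=value, ...), one row to a line, values as JSON. send_rows: Moves the arm, as the interface text tells. Its arguments: {"type":"object","properties":{"moves":{"type":"array"}},"required":["moves"]}

```bash
mkdir -p pics; cat > h.py <<'E'
import numpy as np, cv2
from workcell import state, cams, sign_off, env
def ray(name,u,v,P=None):
    P=P or cams.camera_params(name); f=200/np.tan(np.radians(P['fovy']/2)); T=np.array(P['T'])
    x,y=u-P['cx'],v-P['cy']
    if name=='wrist':
        r=np.hypot(x,y); a=r/f; s=np.sin(a)/max(r,1e-9); d=np.array([x*s,-y*s,-np.cos(a)])
    else: d=np.array([x/f,-y/f,-1])
    d=T[:3,:3]@d; return T[:3,3],d/np.linalg.norm(d)
def onz(name,u,v,z,P=None):
    o,d=ray(name,u,v,P); return o+d*(z-o[2])/d[2]
def tri(*obs):
    A=np.zeros((3,3));b=np.zeros(3)
    for o,d in obs:
        M=np.eye(3)-np.outer(d,d);A+=M;b+=M@o
    p=np.linalg.solve(A,b); return p,[np.linalg.norm(np.cross(p-o,d)) for o,d in obs]
def proj(name,p,P=None):
    P=P or cams.camera_params(name); f=200/np.tan(np.radians(P['fovy']/2)); T=np.array(P['T'])
    c=T[:3,:3].T@(np.array(p)-T[:3,3]); x,y,z=c[0],-c[1],-c[2]
    if name=='wrist':
        r=np.hypot(x,y);a=np.arctan2(r,z);k=f*a/max(r,1e-9);return P['cx']+x*k,P['cy']+y*k
    return P['cx']+f*x/z,P['cy']+f*y/z
E
python3 - <<'E'
from h import *
a=cams.camera('scene');b=cams.camera('side')
for n,i in (('scene',a),('side',b)):
    i=cv2.cvtColor(i,cv2.COLOR_RGB2BGR);cv2.imwrite(f'pics/{n}0.png',i)
    P=cams.camera_params(n);print(n,P['fovy'],P['cx'],P['cy'],np.round(P['T'],3).tolist())
print(env.grip_point_offset,state())
E
```

```text
scene 56.65883827475588 321.95908313221145 199.19329408953405 [[0.712, 0.41, -0.569, 111.621], [-0.701, 0.389, -0.598, -549.111], [-0.024, 0.825, 0.565, 532.253], [0.0, 0.0, 0.0, 1.0]]
side 51.469290172189105 322.9942860064988 205.46478479984285 [[-0.999, 0.008, -0.053, 532.472], [-0.05, -0.508, 0.86, 778.417], [-0.021, 0.861, 0.508, 582.285], [0.0, 0.0, 0.0, 1.0]]
18.700000000000003 {'time_s': 0.1, 'q': array([-5.24489559e+01,  2.20868932e+01,  3.85313735e-01, -2.50135439e-02,
       -6.84115308e+01, -1.48160983e+01]), 'joint_velocities': array([-0.00648309, -0.14231839,  0.20291032,  0.09612083,  0.01052697,
        0.02770801]), 'joint_torque': array([-1.16715884e-03, -3.93319666e+01,  1.88930547e+01,  4.19784665e+00,
       -2.56211708e-03,  2.03520230e-06]), 'position': array([ 241.3210842 , -575.89936466,  208.51047148]), 'eef_rot': array([[-9.22364718e-01, -3.86319234e-01, -8.81321778e-04],
       [-3.86320223e-01,  9.22362944e-01,  1.81250697e-03],
       [ 1.12692244e-04,  2.01226491e-03, -9.99997969e-01]]), 'wrist_force': array([ 0.35086714, -0.0106629 , -0.71493966]), 'ft_torque': array([0.01585909, 0.04104791, 0.04597359]), 'gripper_force': 0.0, 'width': 85.54465949523998}
```

View pics/scene0.png

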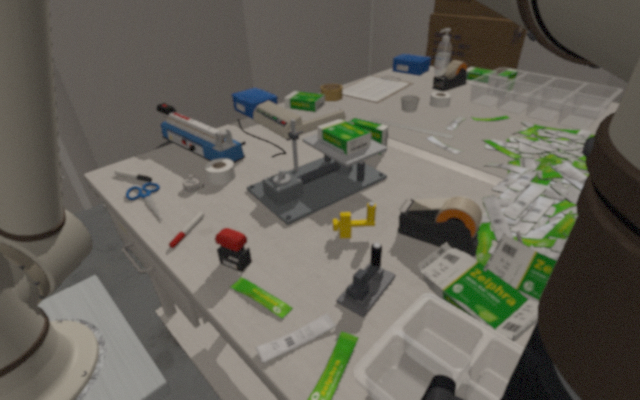

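View pics/side0.png

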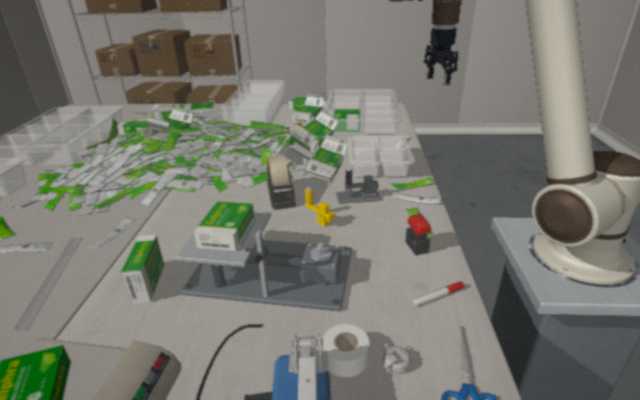

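The scene view shows the crank in its rest at about (365,280), with the yellow look-alike at (350,222) and the lift's shaft block at (282,182). In the side view the crank is at (360,185) and the shaft block at (322,255). I'll enlarge these areas for exact pixels.

```bash
python3 - <<'E'
from h import *
a=cv2.imread('pics/scene0.png');b=cv2.imread('pics/side0.png')
def c(i,u,v,w,h,W,H): return cv2.resize(i[v:v+h,u:u+w],(W,H),interpolation=cv2.INTER_CUBIC)
top=np.hstack([c(a,330,235,80,60,400,300),c(b,320,160,80,60,400,300)])
bot=np.hstack([c(a,240,110,160,120,400,300),c(b,175,195,200,150,400,300)])
m=np.vstack([top,bot]);m=np.clip(m.astype(float)*1.6,0,255).astype('uint8')
cv2.imwrite('pics/crops.png',m)
E
```

```text
(no output)
```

View pics/crops.png

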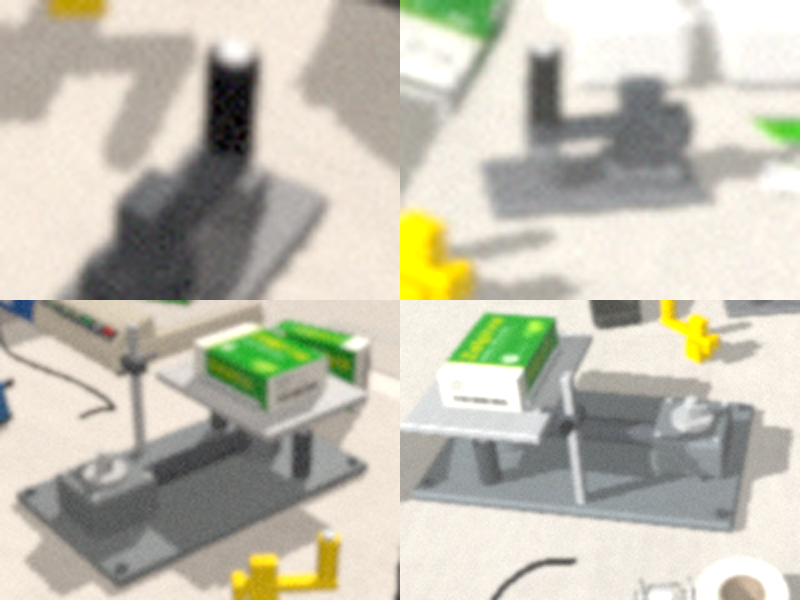

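```bash
python3 - <<'E'
from h import *
def t(n,a,b):
    p,e=tri(ray('scene',*a),ray('side',*b));print(n,p.round(1),np.round(e,1))
t('griptop',(376.6,244.6),(348.8,169.6)); t('bosstop',(360,272),(368.4,176.4)); t('shafttop',(282,175),(320,249))
for n,a in (('scene',(247.2,186)),('scene',(288.8,224)),('scene',(386.8,176)),('side',(351,247.5)),('side',(342.5,310)),('side',(182.5,295))): print(n,onz(n,*a,12).round(1))
t('pointer',(240+132/2.5,110+55/2.5),(175+168/2,195+122/2))
E
```

```text
griptop [ 524.1 -253.2   88.8] [0.9 0.9]
bosstop [ 470.1 -261.    64.8] [1.7 1.7]
shafttop [584.1  86.6  69.6] [0.3 0.3]
scene [543.6 189.1  12. ]
scene [514.5 -14.9  12. ]
scene [835.6 -46.9  12. ]
side [518.4   1.9  12. ]
side [536.1 201.2  12. ]
side [856.4 169.1  12. ]
pointer [693.7 172.  118.2] [4.2 4.2]
```

```bash
cat >> h.py <<'E'
from scipy.spatial.transform import Rotation as Ro
def go(x,y,z,psi):
    s=state();R=np.array(s['eef_rot']);c,n=np.cos(np.radians(psi)),np.sin(np.radians(psi))
    T=np.array([[-n,c,0],[c,n,0],[0,0,-1.]])
    print('shift',(R.T@(np.array([x,y,z])-s['position'])).round(1).tolist(),'rot',Ro.from_matrix(R.T@T).as_rotvec(degrees=True).round(2).tolist(),'dist',np.linalg.norm(np.array([x,y,z])-s['position']).round(0))
def st():
    s=state();R=np.array(s['eef_rot']);print(round(s['time_s'],2),'p',np.round(s['position'],1),'psi',np.degrees(np.arctan2(R[1,1],R[0,1])).round(2),'tilt',(R[:2,2]*57.3).round(2),'F',np.round(s['wrist_force'],1),'M',np.round(s['ft_torque'],2),'w',round(s['width'],1),'gf',round(s['gripper_force'],1),'q',np.round(s['q'],0))
E
python3 - <<'E'
from h import *
go(475,-260,190,98)
E
```

```text
shift [-337.6, 201.1, 18.9] rot [0.11, -0.02, 14.73] dist 393.0
```

send_rows([
  [[-338, 201, 19], [0, 0, 14.7], 0],
  [[-338, 201, 19], [0, 0, 14.7], 0],
  [[-338, 201, 19], [0, 0, 14.7], 0],
  [[-338, 201, 19], [0, 0, 14.7], 0],
  [[-338, 201, 19], [0, 0, 14.7], 0],
  [[-338, 201, 19], [0, 0, 14.7], 0],
  [[-338, 201, 19], [0, 0, 14.7], 0],
  [[-338, 201, 19], [0, 0, 14.7], 0],
  [[-338, 201, 19], [0, 0, 14.7], 0],
  [[-338, 201, 19], [0, 0, 14.7], 0],
])

```text
time_s: 0.93
position: [477.2, -257.3, 190.0]
eef_rot: [[-0.99, -0.142, -0.0], [-0.142, 0.99, 0.001], [0.0, 0.001, -1.0]]
wrist_force: [0.1, -0.3, 0.8]
width: 85.2
gripper_force: 0.0
```

```bash
python3 - <<'E'
from h import *
st()
P=cams.camera_params('wrist');i=cams.camera('wrist');cv2.imwrite('pics/w1.png',cv2.cvtColor(i,cv2.COLOR_RGB2BGR))
import pickle;pickle.dump(P,open('w1.pkl','wb'));print(P['fovy'],P['cx'],P['cy'],np.round(P['T'],2).tolist())
print(proj('wrist',(470,-261,66),P))
E
```

```text
0.93 p [ 477.2 -257.3  190. ] psi 98.19 tilt [-0.01  0.03] F [ 0.1 -0.3  0.8] M [-0.05  0.    0.  ] w 85.2 gf 0.0 q [-11.  15. -13.  -0. -62. -71.]
65.70646984690485 320.47288707760424 194.91829916822894 [[-0.14, -0.95, -0.29, 401.91], [0.99, -0.14, -0.04, -267.86], [0.0, -0.3, 0.96, 354.36], [0.0, 0.0, 0.0, 1.0]]
(np.float64(317.443302696314), np.float64(174.09247764991588))
```

View pics/w1.png

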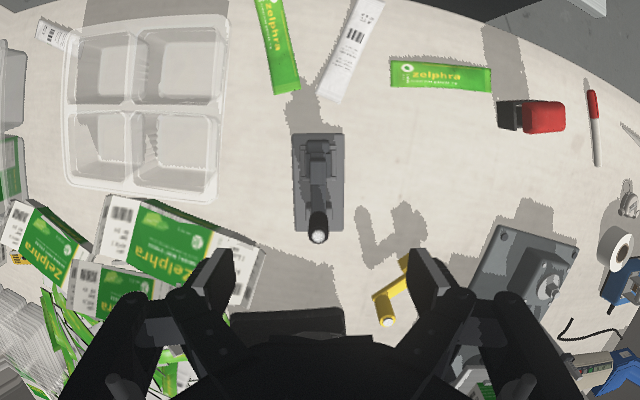

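The wrist view shows the crank with its hub near (318,165) and grip top at (318,236), and the lift's shaft at about (549,288). I'll zoom in on both.

```bash
python3 - <<'E'
from h import *
a=cv2.imread('pics/w1.png')
m=np.hstack([cv2.resize(a[125:250,285:351],None,fx=4.8,fy=4.8,interpolation=cv2.INTER_CUBIC),cv2.resize(a[250:325,510:590],(460,431),interpolation=cv2.INTER_CUBIC).__class__ and cv2.copyMakeBorder(cv2.resize(a[250:325,510:590],(460,431),interpolation=cv2.INTER_CUBIC),0,169,0,0,cv2.BORDER_CONSTANT)])
cv2.imwrite('pics/w1c.png',np.clip(m*1.5,0,255).astype('uint8'));print(m.shape)
E
```

```text
(600, 777, 3)
```

View pics/w1c.png

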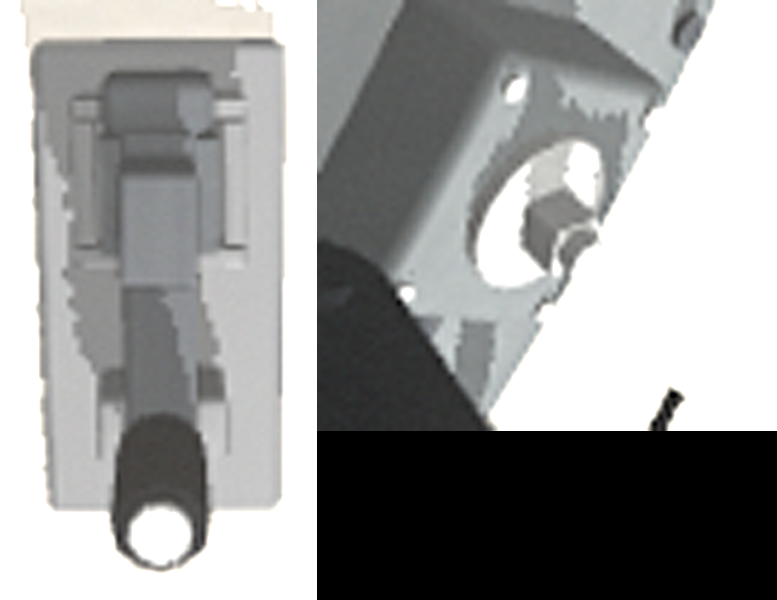

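```bash
python3 - <<'E'
from h import *
import pickle;P=pickle.load(open('w1.pkl','rb'))
b=onz('wrist',318.1,172.7,66,P);g=onz('wrist',318.3,236.5,88,P);print(b,g,np.degrees(np.arctan2(*(g-b)[[1,0]])),np.linalg.norm((g-b)[:2]))
print(onz('wrist',556.6,291.7,85,P))
for u,v in((124,170),(193,170)): print(onz('wrist',285+u/4.8,125+v/4.8,66,P))
yaw=np.degrees(np.arctan2(*(g-b)[[1,0]]))
go(b[0],b[1],100,90+yaw);go(b[0],b[1],42,90+yaw)
E
```

```text
[ 468.55668781 -260.56972752   66.        ] [ 524.50452487 -252.34277786   88.        ] 8.36521106387548 56.54947543690807
[575.7351266  83.1667702  85.       ]
[ 457.68874691 -269.05156842   66.        ]
[ 455.76835763 -255.58671493   66.        ]
shift [10.8, -3.3, 89.8] rot [0.04, 0.03, -0.04] dist 90.0
shift [10.9, -3.3, 147.8] rot [0.04, 0.03, -0.04] dist 148.0
```

send_rows([
  [[10, -3.3, 40], [0, 0, 0], 0],
  [[10, -3.3, 80], [0, 0, 0], 0],
  [[10, -3.3, 110], [0, 0, 0], 0.3],
  [[10, -3.3, 130], [0, 0, 0], 0.5],
  [[10, -3.3, 145], [0, 0, 0], 0.6],
  [[10, -3.3, 147], [0, 0, 0], 0.6],
  [[10, -3.3, 147], [0, 0, 0], 0.6],
])

```text
time_s: 1.57
position: [465.4, -265.0, 42.5]
eef_rot: [[-0.99, -0.14, -0.003], [-0.14, 0.99, 0.001], [0.003, 0.001, -1.0]]
wrist_force: [-0.2, -0.3, 0.1]
width: 34.1
gripper_force: 0.0
```

```bash
python3 - <<'E'
from h import *
st()
E
```

```text
1.57 p [ 465.4 -265.    42.5] psi 98.03 tilt [-0.16  0.03] F [-0.2 -0.3  0.1] M [0.02 0.01 0.05] w 34.1 gf 0.0 q [-12.  24. -24.   0. -42. -70.]
```

send_rows([
  [[0, 0, 0], [0, 0, 0], 0.75],
  [[0, 0, 0], [0, 0, 0], 0.85],
  [[0, 0, 0], [0, 0, 0], 1],
  [[0, 0, 0], [0, 0, 0], 1],
  [[0, 0, 0], [0, 0, 0], 1],
  [[0, 0, 0], [0, 0, 0], 1],
  [[0, 0, 0], [0, 0, 0], 1],
  [[0, 0, 0], [0, 0, 0], 1],
])

```text
time_s: 2.23
position: [466.6, -265.2, 44.3]
eef_rot: [[-0.99, -0.14, 0.001], [-0.14, 0.99, -0.001], [-0.001, -0.001, -1.0]]
wrist_force: [-0.3, 0.3, 5.7]
width: -0.3
gripper_force: 2.8
```

```bash
python3 - <<'E'
from h import *
st()
E
```

```text
2.23 p [ 466.6 -265.2   44.3] psi 98.06 tilt [ 0.06 -0.03] F [-0.3  0.3  5.7] M [0.25 0.28 0.02] w -0.3 gf 2.8 q [-12.  24. -24.   0. -42. -70.]
```

```bash
python3 - <<'E'
from h import *
i=cams.camera('wrist')[100:400,160:480];j=cams.camera('scene')[200:350,300:440]
m=np.hstack([cv2.resize(i,(427,400)),cv2.resize(j,(373,400),interpolation=cv2.INTER_CUBIC)])
cv2.imwrite('pics/w2.png',np.clip(m[:,:,::-1]*1.4,0,255).astype('uint8'))
P=cams.camera_params('wrist');print(proj('wrist',(466.6,-265.2,44.3),P))
E
```

```text
(np.float64(320.18016638454566), np.float64(236.16676393020103))
```

View pics/w2.png

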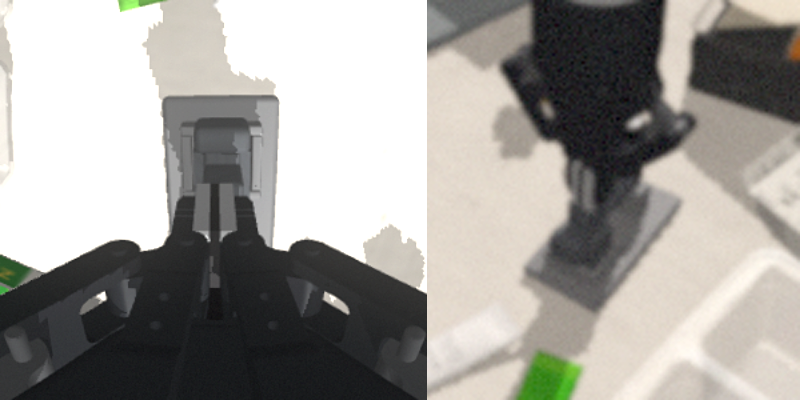

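```bash
python3 - <<'E'
from h import *
import pickle;P1=pickle.load(open('w1.pkl','rb'))
c,s=np.cos(.146),np.sin(.146)
def W(x,y,z,o=(468.6,-260.6,8)): return np.array([o[0]+c*x-s*y,o[1]+s*x+c*y,o[2]+z])
P=cams.camera_params('wrist')
for n,p in dict(bossTL=(-12,-8,58),bossTR=(-12,8,58),bossBL=(-12,-8,36),bossFR=(12,8,58),cwL=(-28,-12,39),cwR=(-28,12,39),cwL2=(-16,-12,39)).items():
    u,v=proj('wrist',W(*p),P);a,b=proj('wrist',W(*p),P1);print(n,'now crop',round((u-160)*1.333),round((v-100)*1.333),' w1crop',round((a-285)*4.8),round((b-125)*4.8))
st()
E
```

```text
bossTL now crop 203 183  w1crop 118 170
bossTR now crop 245 183  w1crop 199 170
bossBL now crop 205 162  w1crop 121 151
bossFR now crop 244 236  w1crop 199 287
cwL now crop 194 128  w1crop 101 78
cwR now crop 253 128  w1crop 217 77
cwL2 now crop 195 155  w1crop 102 135
2.33 p [ 466.6 -265.3   44.3] psi 98.06 tilt [ 0.06 -0.03] F [-0.9  1.6  6.3] M [0.18 0.27 0.02] w -0.1 gf 2.9 q [-12.  24. -24.   0. -42. -70.]
```

```bash
python3 - <<'E'
import cv2,numpy as np
a=cv2.imread('pics/w2.png',0)
for r in (140,155,165,172,178,184,190,200,210,220,230): print(r,a[r,176:264:4].tolist())
E
```

```text
140 [123, 116, 124, 125, 118, 79, 94, 94, 95, 95, 94, 94, 94, 94, 92, 127, 127, 127, 120, 112, 169, 170]
155 [130, 116, 120, 123, 107, 92, 92, 77, 91, 92, 88, 92, 90, 87, 91, 89, 116, 124, 126, 117, 172, 176]
165 [169, 119, 120, 123, 109, 94, 94, 75, 68, 67, 67, 69, 68, 68, 70, 72, 104, 123, 126, 124, 172, 170]
172 [169, 150, 120, 121, 110, 95, 94, 65, 68, 67, 66, 67, 67, 67, 67, 67, 78, 126, 125, 127, 174, 163]
178 [169, 155, 119, 123, 103, 92, 94, 68, 67, 67, 67, 64, 66, 67, 67, 67, 69, 122, 127, 131, 175, 160]
184 [168, 156, 117, 121, 97, 102, 113, 112, 112, 49, 46, 107, 111, 112, 98, 83, 84, 117, 125, 141, 172, 162]
190 [169, 124, 118, 110, 91, 104, 112, 112, 113, 47, 42, 107, 112, 113, 107, 90, 121, 122, 121, 121, 135, 161]
200 [165, 53, 53, 50, 49, 110, 111, 112, 113, 43, 43, 105, 111, 112, 112, 47, 49, 49, 48, 161, 177, 178]
210 [72, 56, 56, 55, 53, 111, 112, 112, 113, 40, 43, 106, 110, 112, 113, 59, 53, 54, 57, 69, 180, 180]
220 [49, 49, 50, 46, 52, 112, 112, 112, 100, 42, 42, 91, 112, 110, 110, 75, 46, 47, 47, 45, 145, 182]
230 [49, 47, 46, 46, 74, 114, 127, 125, 110, 42, 43, 87, 125, 127, 114, 81, 43, 43, 44, 46, 39, 184]
```

```bash
python3 - <<'E'
from h import *
go(468.8,-260.6,26,98.37)
E
```

```text
shift [-2.8, 4.3, 18.3] rot [-0.04, 0.05, -0.31] dist 19.0
```

send_rows([
  [[-2.8, 4.3, -10], [0, 0, -0.3], 0.3],
  [[-2.8, 4.3, -10], [0, 0, -0.3], 0.3],
  [[-2.8, 4.3, -10], [0, 0, -0.3], 0.3],
  [[-2.8, 4.3, -5], [0, 0, -0.3], 0.3],
  [[-2.8, 4.3, 2], [0, 0, -0.3], 0.3],
  [[-2.8, 4.3, 9], [0, 0, -0.3], 0.3],
  [[-2.8, 4.3, 16], [0, 0, -0.3], 0.3],
  [[-2.8, 4.3, 18], [0, 0, -0.3], 0.3],
  [[-2.8, 4.3, 18], [0, 0, -0.3], 0.5],
])

```text
time_s: 3.08
position: [467.5, -260.3, 24.2]
eef_rot: [[-0.989, -0.145, -0.003], [-0.145, 0.989, 0.001], [0.003, 0.001, -1.0]]
wrist_force: [0.4, -0.6, 0.1]
width: 49.0
gripper_force: 0.0
```

send_rows([
  [[0, 0, 0], [0, 0, 0], 0.6],
  [[0, 0, 0], [0, 0, 0], 0.7],
  [[0, 0, 0], [0, 0, 0], 0.8],
  [[0, 0, 0], [0, 0, 0], 0.9],
  [[0, 0, 0], [0, 0, 0], 0.9],
  [[0, 0, 0], [0, 0, 0], 0.9],
  [[0, 0, 0], [0, 0, 0], 0.9],
])

```text
time_s: 3.67
position: [468.7, -260.6, 26.0]
eef_rot: [[-0.989, -0.145, 0.001], [-0.145, 0.989, -0.0], [-0.001, -0.001, -1.0]]
wrist_force: [-1.4, -0.4, 2.4]
width: 14.8
gripper_force: 60.4
```

```bash
python3 - <<'E'
from h import *
st()
E
```

```text
3.67 p [ 468.7 -260.6   26. ] psi 98.34 tilt [ 0.06 -0.02] F [-1.4 -0.4  2.4] M [-0.06  0.1  -0.02] w 14.8 gf 60.4 q [-12.  25. -25.   0. -40. -70.]
```

```bash
python3 - <<'E'
from h import *
go(468.7,-260.6,110,98.3);go(650,90,200,90)
E
```

```text
shift [-0.0, -0.0, -84.0] rot [-0.03, 0.05, 0.04] dist 84.0
shift [-230.4, 320.5, -173.9] rot [-0.03, 0.05, 8.34] dist 431.0
```

send_rows([
  [[0, 0, -10], [0, 0, 0], 0.9],
  [[0, 0, -25], [0, 0, 0], 0.9],
  [[0, 0, -45], [0, 0, 0], 0.9],
  [[0, 0, -70], [0, 0, 0], 0.9],
  [[0, 0, -90], [0, 0, 0], 0.9],
  [[0, 0, -90], [0, 0, 0], 0.9],
  [[0, 0, -90], [0, 0, 0], 0.9],
])

```text
time_s: 4.25
position: [468.2, -260.1, 116.0]
eef_rot: [[-0.99, -0.144, 0.001], [-0.144, 0.99, 0.001], [-0.001, 0.0, -1.0]]
wrist_force: [-0.9, -0.2, -4.4]
width: 14.6
gripper_force: 59.7
```

```bash
python3 - <<'E'
from h import *
st();go(650,90,200,90)
E
```

```text
4.25 p [ 468.2 -260.1  116. ] psi 98.3 tilt [0.08 0.03] F [-0.9 -0.2 -4.4] M [-0.03  0.06  0.02] w 14.6 gf 59.7 q [-12.  19. -20.  -0. -52. -70.]
shift [-230.5, 320.2, -83.6] rot [0.03, 0.08, 8.3] dist 403.0
```

send_rows([
  [[-10, 14, -10], [0, 0, 1], 0.9],
  [[-30, 42, -30], [0, 0, 2], 0.9],
  [[-52, 72, -50], [0, 0, 3], 0.9],
  [[-75, 104, -70], [0, 0, 4], 0.9],
  [[-98, 136, -83.6], [0, 0, 5], 0.9],
  [[-121, 168, -83.6], [0, 0, 6], 0.9],
  [[-144, 200, -83.6], [0, 0, 7], 0.9],
  [[-167, 232, -83.6], [0, 0, 8], 0.9],
  [[-190, 264, -83.6], [0, 0, 8.3], 0.9],
  [[-210, 292, -83.6], [0, 0, 8.3], 0.9],
])

```text
time_s: 5.08
position: [633.0, 61.3, 195.9]
eef_rot: [[-1.0, -0.001, -0.005], [-0.001, 1.0, -0.0], [0.005, -0.0, -1.0]]
wrist_force: [0.4, 0.1, -4.6]
width: 14.3
gripper_force: 59.7
```

send_rows([
  [[-14, 20, 0], [0, 0, 0], 0.9],
  [[-20, 28, 0], [0, 0, 0], 0.9],
  [[-20, 28, 0], [0, 0, 0], 0.9],
  [[-20, 28, 0], [0, 0, 0], 0.9],
  [[-20, 28, 0], [0, 0, 0], 0.9],
])

```text
time_s: 5.5
position: [652.5, 85.8, 197.7]
eef_rot: [[-1.0, 0.0, -0.003], [0.0, 1.0, -0.001], [0.003, -0.001, -1.0]]
wrist_force: [0.2, -0.4, -3.2]
width: 14.5
gripper_force: 59.7
```

```bash
python3 - <<'E'
from h import *
import pickle
st();P=cams.camera_params('wrist');i=cams.camera('wrist')[:,:,::-1];cv2.imwrite('pics/w3.png',i);pickle.dump(P,open('w3.pkl','wb'))
u,v=proj('wrist',(580,86,85),P);print(u,v,np.array(P['T'])[:3,3])
x,y=int(u)-40,int(v)-40;y=max(y,0)
c=cv2.resize(i[y:y+80,x:x+80],(480,480),interpolation=cv2.INTER_CUBIC)
full=cv2.resize(i,(320,200));m=np.zeros((480,800,3),'uint8');m[:,:480]=np.clip(c*1.0,0,255);m[:200,480:]=full
m[200:480,480:]=cv2.resize(i[200:400,200:428],(320,280))
print(x,y);cv2.imwrite('pics/w3c.png',m)
E
```

```text
5.5 p [652.5  85.8 197.7] psi 89.97 tilt [-0.19 -0.05] F [ 0.2 -0.4 -3.2] M [-0.04  0.    0.01] w 14.5 gf 59.7 q [  22.   26.    5.   -0.  -69. -112.]
320.58877224599024 106.29261992120261 [577.01351318  86.32590427 362.27347615]
280 66
```

View pics/w3c.png

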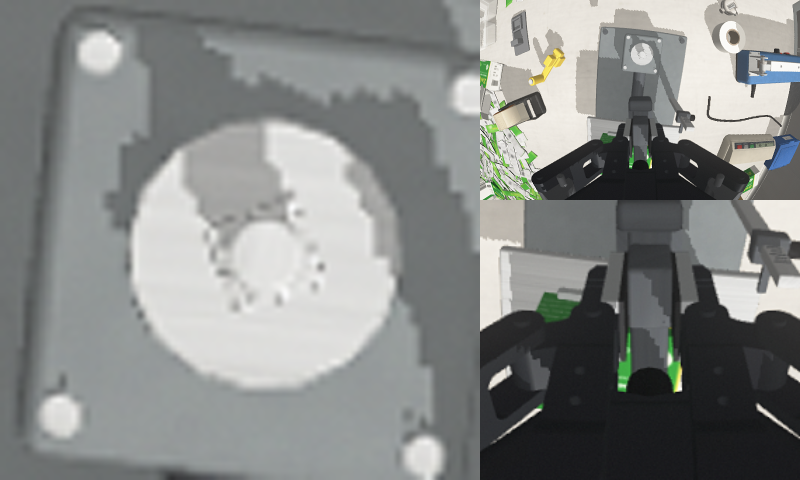

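The shaft is clearly visible. The nose centre is at crop (268,257), and the square's corners are near (210,232), (290,207), (315,283) and (237,307), so it's turned by about 16°. I'll refine this numerically.

```bash
python3 - <<'E'
from h import *
import pickle;P=pickle.load(open('w3.pkl','rb'))
n=onz('wrist',280+268/6,66+257/6,85,P);print('shaft',n)
g=cv2.cvtColor(cv2.imread('pics/w3.png'),cv2.COLOR_BGR2GRAY)
print(g[98:122,310:340])
cs=[onz('wrist',280+a/6,66+b/6,78,P) for a,b in((210,232),(290,207),(315,283),(237,307))]
for k in range(4):
    d=cs[(k+1)%4]-cs[k];print(np.hypot(*d[:2]).round(1),(np.degrees(np.arctan2(d[1],d[0]))%90).round(1))
print(np.mean(cs,0))
# collar circle centre
print(onz('wrist',280+265/6,66+253/6,63,P))
E
```

```text
shaft [582.27434695  89.60242801  85.        ]
[[224 207 177 163 163 166 167 166 166 166 166 166 167 168 167 163 154 160
  162 212 223 222 223 223 223 223 224 224 227 222]
 [219 223 208 159 161 164 163 162 163 164 164 164 165 159 160 157 141 162
  202 222 224 223 222 222 222 222 223 223 223 215]
 [220 222 207 157 162 162 162 162 163 162 163 161 166 138 139 160 167 173
  248 229 221 222 222 223 222 223 222 223 224 218]
 [223 222 208 162 162 164 165 164 164 165 162 146 175 173 167 166 167 166
  229 172 190 221 219 221 220 221 222 221 222 224]
 [224 225 226 219 162 166 169 140 130 157 164 132 149 163 170 167 156 146
  226 220 218 221 221 220 219 219 219 219 219 219]
 [222 222 224 226 221 143 146 158 165 164 158 189 212 223 227 227 214 193
  185 218 225 223 222 221 221 222 222 221 220 220]
 [220 220 221 220 190 221 181 164 160 163 200 219 225 228 230 230 227 225
  193 204 213 219 224 223 223 223 223 223 223 222]
 [218 218 218 211 171 229 187 154 157 185 222 221 224 227 228 227 228 229
  221 213 217 222 223 223 224 223 223 222 223 222]
 [219 219 219 217 198 205 174 146 167 210 222 221 223
[... 1369 characters left out ...]
37 227 221 219 220 220 219
  220 219 218 218 218 217 218 218 218 219 221 221]
 [219 219 218 218 218 219 219 220 221 221 218 221 221 221 221 222 221 221
  221 221 221 220 220 219 218 218 219 218 217 217]
 [223 224 224 224 224 223 221 222 222 220 220 219 218 218 218 219 220 220
  220 220 221 221 222 222 222 221 220 220 220 220]
 [221 221 221 221 222 221 222 222 223 223 224 224 225 224 223 223 222 221
  221 221 221 220 220 220 220 221 220 220 220 221]
 [219 220 220 220 220 220 220 221 221 221 221 222 222 223 223 222 223 223
  223 223 223 224 224 223 223 222 222 221 222 222]]
12.7 17.6
12.2 18.1
12.4 17.4
12.2 19.4
[582.43578593  88.93162441  78.        ]
[582.04794655  89.38515623  63.        ]
```

```bash
python3 - <<'E'
from h import *
st();go(582.3,89.3,120,108)
E
```

```text
5.55 p [652.7  85.6 198.3] psi 89.96 tilt [-0.13 -0.03] F [ 0.2 -0.  -3.6] M [-0.    0.05 -0.05] w 14.7 gf 59.7 q [  22.   26.    5.   -0.  -69. -112.]
shift [70.3, 3.6, 78.5] rot [-0.01, -0.13, -18.04] dist 105.0
```

send_rows([
  [[10, 0.5, 0], [0, 0, -3], 0.9],
  [[25, 1.5, 0], [0, 0, -7], 0.9],
  [[42, 2, 10], [0, 0, -11], 0.9],
  [[58, 3, 28], [0, 0, -15], 0.9],
  [[67, 3.6, 45], [0, 0, -18], 0.9],
  [[70.3, 3.6, 62], [0, 0, -18], 0.9],
  [[70.3, 3.6, 72], [0, 0, -18], 0.9],
  [[70.3, 3.6, 77], [0, 0, -18], 0.9],
  [[70.3, 3.6, 77], [0, 0, -18], 0.9],
  [[70.3, 3.6, 77], [0, 0, -18], 0.9],
])

```text
time_s: 6.38
position: [584.4, 90.2, 122.8]
eef_rot: [[-0.951, -0.309, 0.001], [-0.309, 0.951, 0.0], [-0.001, -0.0, -1.0]]
wrist_force: [1.1, -0.7, -3.4]
width: 14.3
gripper_force: 59.7
```

```bash
python3 - <<'E'
from h import *
st();go(582.3,89.3,103,108)
P=cams.camera_params('wrist');
cv2.imwrite('pics/w4.png',cams.camera('wrist')[:,:,::-1])
i=cams.camera('scene')[90:240,230:400,::-1];j=cams.camera('side')[190:320,240:390,::-1]
w=cv2.imread('pics/w4.png')[80:330,200:440]
m=np.hstack([cv2.resize(i,(300,265),interpolation=3),cv2.resize(j,(300,265),interpolation=3)])
m=np.vstack([m,np.zeros((330,600,3),'uint8')]);m[265:595,:317]=cv2.resize(w,(317,330))
cv2.imwrite('pics/v4.png',np.clip(m*1.3,0,255).astype('uint8'))
E
```

```text
6.38 p [584.4  90.2 122.8] psi 108.01 tilt [0.08 0.  ] F [ 1.1 -0.7 -3.4] M [ 0.03 -0.07 -0.01] w 14.3 gf 59.7 q [ 24.  23. -11.   0. -56. -96.]
shift [2.3, -0.2, 19.8] rot [-0.02, 0.08, 0.01] dist 20.0
```

View pics/v4.png

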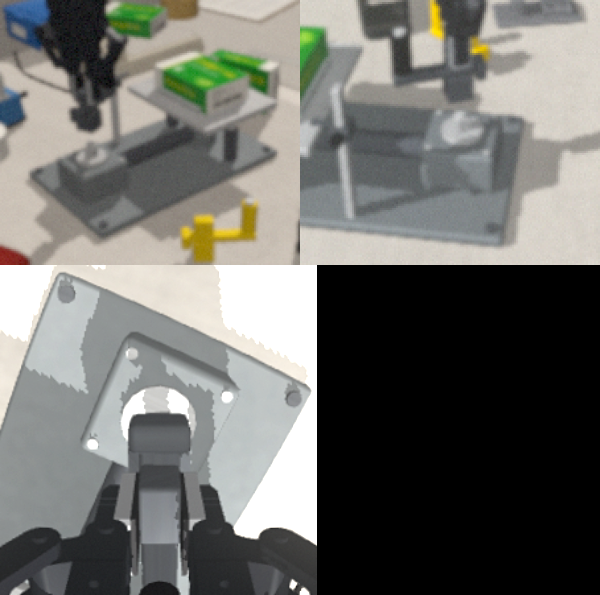

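```bash
python3 - <<'E'
from h import *
s=state();P=cams.camera_params('wrist');R=s['eef_rot'];p=s['position']
X=-R[:,0];Y=R[:,1]
def W(x,y,z): return p+X*x+Y*y+np.array([0,0,z-18])
g=cv2.cvtColor(cv2.imread('pics/w4.png'),cv2.COLOR_BGR2GRAY)
for n,q in dict(bossB=(-12,0,58),bossbot=(-12,0,36),cw=(-28,0,39),cwf=(-16,0,39),cwl=(-20,-12,39),cwr=(-20,12,39)).items(): print(n,np.round(proj('wrist',W(*q),P),1))
print(list(enumerate(g[185:260,320].tolist(),185)));print(list(enumerate(g[205,285:360].tolist(),285)))
E
```

```text
bossB [319.8 249.3]
bossbot [319.9 229.7]
cw [319.9 202.1]
cwf [319.9 224.8]
cwl [295.8 217.3]
cwr [344.  217.3]
[(185, 160), (186, 158), (187, 161), (188, 159), (189, 159), (190, 153), (191, 130), (192, 73), (193, 55), (194, 55), (195, 56), (196, 56), (197, 56), (198, 54), (199, 55), (200, 56), (201, 62), (202, 69), (203, 71), (204, 75), (205, 76), (206, 77), (207, 78), (208, 79), (209, 80), (210, 82), (211, 79), (212, 80), (213, 79), (214, 78), (215, 77), (216, 75), (217, 74), (218, 77), (219, 77), (220, 75), (221, 70), (222, 70), (223, 77), (224, 79), (225, 77), (226, 78), (227, 79), (228, 77), (229, 79), (230, 75), (231, 68), (232, 51), (233, 52), (234, 53), (235, 54), (236, 56), (237, 54), (238, 53), (239, 56), (240, 55), (241, 56), (242, 55), (243, 52), (244, 52), (245, 54), (246, 53), (247, 55), (248, 58), (249, 64), (250, 72), (251, 84), (252, 93), (253, 103), (254, 104), (255, 105), (256, 105), (257, 103), (258, 106), (259, 105)]
[(285, 151), (286, 151), (287, 152), (288, 152), (289, 152), (290, 150), (291, 146), (292, 146), (293, 219), (294, 223), (295, 225), (296, 191), (297, 79), (298, 58), (299, 67), (300, 70), (301, 72), (302, 75), (303, 75), (304, 75), (305, 76), (306, 75), (307, 76), (308, 76), (309, 76), (310, 74), (311, 74), (312, 76), (313, 76), (314, 75), (315, 75), (316, 76), (317, 77), (318, 76), (319, 76), (320, 76), (321, 76), (322, 75), (323, 76), (324, 75), (325, 75), (326, 76), (327, 77), (328, 76), (329, 75), (330, 77), (331, 77), (332, 76), (333, 77), (334, 76), (335, 75), (336, 77), (337, 76), (338, 77), (339, 75), (340, 76), (341, 78), (342, 74), (343, 64), (344, 113), (345, 152), (346, 150), (347, 126), (348, 110), (349, 112), (350, 112), (351, 112), (352, 112), (353, 112), (354, 112), (355, 112), (356, 111), (357, 112), (358, 110), (359, 111)]
```

```bash
python3 - <<'E'
from h import *
st();go(582,89.2,101,108)
E
```

```text
6.53 p [584.5  90.6 123.1] psi 108.03 tilt [0.12 0.04] F [-0.5 -0.3 -4.6] M [0.01 0.04 0.01] w 14.9 gf 59.7 q [ 24.  23. -11.   0. -56. -96.]
shift [2.8, -0.6, 22.1] rot [-0.0, 0.12, 0.03] dist 22.0
```

send_rows([
  [[2.8, -0.6, 5], [0, 0, 0], 0.9],
  [[2.8, -0.6, 10], [0, 0, 0], 0.9],
  [[2.8, -0.6, 14], [0, 0, 0], 0.9],
  [[2.8, -0.6, 17], [0, 0, 0], 0.9],
  [[2.8, -0.6, 19], [0, 0, 0], 0.9],
  [[2.8, -0.6, 21], [0, 0, 0], 0.9],
  [[2.8, -0.6, 22], [0, 0, 0], 0.9],
  [[2.8, -0.6, 22], [0, 0, 0], 0.9],
])

```text
time_s: 7.2
position: [580.9, 89.1, 99.8]
eef_rot: [[-0.951, -0.31, -0.0], [-0.31, 0.951, -0.0], [0.0, -0.0, -1.0]]
wrist_force: [-0.7, -0.4, -3.9]
width: 14.5
gripper_force: 59.7
```

```bash
python3 - <<'E'
from h import *
st()
E
```

```text
7.2 p [580.9  89.1  99.8] psi 108.04 tilt [-0.02 -0.01] F [-0.7 -0.4 -3.9] M [0.03 0.07 0.  ] w 14.5 gf 59.7 q [ 24.  24. -13.  -0. -53. -96.]
```

send_rows([
  [[-0.8, 0, 1], [0, 0, 0], 0.9],
  [[-0.8, 0, 2], [0, 0, 0], 0.9],
  [[-0.8, 0, 3], [0, 0, 0], 0.9],
  [[-0.8, 0, 4], [0, 0, 0], 0.9],
  [[-0.8, 0, 5], [0, 0, 0], 0.9],
  [[-0.8, 0, 5], [0, 0, 0], 0.9],
])

```text
time_s: 7.7
position: [581.6, 89.3, 94.8]
eef_rot: [[-0.951, -0.31, -0.0], [-0.31, 0.951, -0.0], [0.001, 0.0, -1.0]]
wrist_force: [0.9, -0.2, -4.5]
width: 14.6
gripper_force: 59.7
```

```bash
python3 - <<'E'
from h import *
st()
E
```

```text
7.7 p [581.6  89.3  94.8] psi 108.03 tilt [-0.03 -0.01] F [ 0.9 -0.2 -4.5] M [-0.07 -0.01  0.  ] w 14.6 gf 59.7 q [ 24.  25. -14.  -0. -52. -96.]
```

send_rows([
  [[0, 0, 1], [0, 0, 0], 0.9],
  [[0, 0, 2], [0, 0, 0], 0.9],
  [[0, 0, 3], [0, 0, 0], 0.9],
  [[0, 0, 3], [0, 0, 0], 0.9],
])

```text
time_s: 8.03
position: [581.6, 89.2, 91.9]
eef_rot: [[-0.951, -0.31, -0.0], [-0.31, 0.951, -0.0], [0.0, -0.0, -1.0]]
wrist_force: [0.1, 0.3, -3.5]
width: 14.5
gripper_force: 59.7
```

```bash
python3 - <<'E'
from h import *
st()
E
```

```text
8.03 p [581.6  89.2  91.9] psi 108.03 tilt [-0.02 -0.01] F [ 0.1  0.3 -3.5] M [-0.06 -0.07 -0.03] w 14.5 gf 59.7 q [ 24.  25. -14.  -0. -52. -96.]
```

send_rows([
  [[0, 0, 1], [0, 0, 0], 0.9],
  [[0, 0, 2], [0, 0, 0], 0.9],
  [[0, 0, 3], [0, 0, 0], 0.9],
  [[0, 0, 4], [0, 0, 0], 0.9],
  [[0, 0, 5], [0, 0, 0], 0.9],
  [[0, 0, 5], [0, 0, 0], 0.9],
])

```text
time_s: 8.53
position: [581.7, 89.3, 86.8]
eef_rot: [[-0.951, -0.31, -0.0], [-0.31, 0.951, -0.0], [0.0, -0.0, -1.0]]
wrist_force: [-0.5, -1.3, -4.4]
width: 14.3
gripper_force: 59.7
```

```bash
python3 - <<'E'
from h import *
st()
E
```

```text
8.53 p [581.7  89.3  86.8] psi 108.04 tilt [-0.02 -0.01] F [-0.5 -1.3 -4.4] M [-0.06 -0.09  0.03] w 14.3 gf 59.7 q [ 24.  25. -14.  -0. -51. -96.]
```

It has slipped past the shoulder. I'll continue to the collar.

send_rows([
  [[0, 0, 1], [0, 0, 0], 0.9],
  [[0, 0, 2], [0, 0, 0], 0.9],
  [[0, 0, 3], [0, 0, 0], 0.9],
  [[0, 0, 4], [0, 0, 0], 0.9],
  [[0, 0, 5], [0, 0, 0], 0.9],
  [[0, 0, 5.5], [0, 0, 0], 0.9],
  [[0, 0, 5.5], [0, 0, 0], 0.9],
])

```text
time_s: 9.12
position: [581.7, 89.3, 81.4]
eef_rot: [[-0.951, -0.31, -0.0], [-0.31, 0.951, -0.0], [0.0, -0.0, -1.0]]
wrist_force: [0.6, -0.7, -4.1]
width: 14.3
gripper_force: 59.7
```

```bash
python3 - <<'E'
from h import *
st()
E
```

```text
9.12 p [581.7  89.3  81.4] psi 108.03 tilt [-0.01 -0.01] F [ 0.6 -0.7 -4.1] M [-0.21 -0.04 -0.01] w 14.3 gf 59.7 q [ 24.  25. -14.   0. -50. -96.]
```

send_rows([
  [[0, 0, 1], [0, 0, 0], 0.9],
  [[0, 0, 2], [0, 0, 0], 0.9],
  [[0, 0, 2.5], [0, 0, 0], 0.9],
  [[0, 0, 2.5], [0, 0, 0], 0.9],
])

```text
time_s: 9.45
position: [582.0, 89.2, 81.0]
eef_rot: [[-0.951, -0.31, 0.001], [-0.31, 0.951, -0.0], [-0.001, -0.001, -1.0]]
wrist_force: [-3.8, -0.6, 6.2]
width: 14.7
gripper_force: 61.0
```

```bash
python3 - <<'E'
from h import *
st()
E
```

```text
9.45 p [582.   89.2  81. ] psi 108.08 tilt [ 0.06 -0.02] F [-3.8 -0.6  6.2] M [-0.19  1.03  0.06] w 14.7 gf 61.0 q [ 24.  25. -14.   0. -50. -96.]
```

send_rows([
  [[0, 0, -1], [0, 0, 0], 0.6],
  [[0, 0, -1], [0, 0, 0], 0.5],
  [[0, 0, -1], [0, 0, 0], 0.4],
  [[0, 0, -1], [0, 0, 0], 0.4],
  [[0, 0, -10], [0, 0, 0], 0.4],
  [[0, 0, -30], [0, 0, 0], 0.4],
  [[0, 0, -60], [0, 0, 0], 0.4],
  [[0, 0, -90], [0, 0, 0], 0.4],
  [[0, 0, -105], [0, 0, 0], 0.4],
  [[0, 0, -105], [0, 0, 0], 0.4],
])

```text
time_s: 10.28
position: [584.5, 90.0, 189.7]
eef_rot: [[-0.951, -0.31, 0.01], [-0.31, 0.951, 0.003], [-0.01, -0.0, -1.0]]
wrist_force: [0.1, 0.6, -0.0]
width: 51.3
gripper_force: 0.0
```

```bash
python3 - <<'E'
from h import *
st();go(700,70,188,90)
E
```

```text
10.28 p [584.5  90.  189.7] psi 108.08 tilt [0.55 0.15] F [ 0.1  0.6 -0. ] M [-0.04 -0.01 -0.05] w 51.3 gf 0.0 q [ 24.  19.  -7.   0. -63. -96.]
shift [-103.5, -54.9, 2.7] rot [0.06, 0.57, 18.08] dist 117.0
```

send_rows([
  [[-35, -18, 0], [0, 0, 6], 0.4],
  [[-70, -37, 0], [0, 0, 12], 0.4],
  [[-103, -55, 0], [0, 0, 18], 0.4],
  [[-103, -55, 0], [0, 0, 18], 0.4],
  [[-103, -55, 0], [0, 0, 18], 0.4],
  [[-103, -55, 0], [0, 0, 18], 0.4],
  [[-103, -55, 0], [0, 0, 18], 0.4],
])

```text
time_s: 10.87
position: [695.8, 69.0, 184.3]
eef_rot: [[-1.0, -0.001, -0.001], [-0.001, 1.0, -0.0], [0.001, -0.0, -1.0]]
wrist_force: [-0.3, -0.7, -0.3]
width: 51.0
gripper_force: 0.0
```

```bash
cat > snap.py <<'E'
from h import *
import sys,pickle
n=sys.argv[1];st();P=cams.camera_params('wrist');i=cams.camera('wrist')[:,:,::-1];cv2.imwrite(f'pics/{n}.png',i);pickle.dump(P,open(n+'.pkl','wb'))
print(proj('wrist',(700,162,118),P))
E
python3 snap.py p1; python3 -c "
from h import *
go(700,240,188,90)"
```

```text
10.87 p [695.8  69.  184.3] psi 90.08 tilt [-0.03 -0.01] F [-0.3 -0.7 -0.3] M [-0.04  0.02 -0.01] w 51.0 gf 0.0 q [  19.   30.   10.   -0.  -70. -109.]
(np.float64(433.0385078667471), np.float64(205.34903952926643))
shift [-4.4, 170.8, -3.2] rot [0.01, 0.01, 0.1] dist 171.0
```

send_rows([
  [[-4, 35, -4], [0, 0, 0], 0.4],
  [[-4, 75, -4], [0, 0, 0], 0.4],
  [[-4, 115, -4], [0, 0, 0], 0.4],
  [[-4, 150, -4], [0, 0, 0], 0.4],
  [[-4, 171, -4], [0, 0, 0], 0.4],
  [[-4, 171, -4], [0, 0, 0], 0.4],
  [[-4, 171, -4], [0, 0, 0], 0.4],
  [[-4, 171, -4], [0, 0, 0], 0.4],
])

```text
time_s: 11.58
position: [700.0, 239.6, 189.0]
eef_rot: [[-1.0, -0.001, 0.0], [-0.001, 1.0, 0.0], [-0.0, 0.0, -1.0]]
wrist_force: [0.1, 0.1, -0.5]
width: 51.3
gripper_force: 0.0
```

```bash
python3 snap.py p2; python3 - <<'E'
from h import *
import pickle
o=[]
for n in('p1','p2'):
    P=pickle.load(open(n+'.pkl','rb'));u,v=proj('wrist',(700,162,118),P);i=cv2.imread(f'pics/{n}.png');x,y=int(u)-65,int(v)-80
    x=max(0,min(x,640-130));y=max(0,y);print(n,x,y);o.append(cv2.resize(i[y:y+160,x:x+130],(390,480),interpolation=3))
cv2.imwrite('pics/pp.png',np.hstack(o))
E
```

```text
11.58 p [700.  239.6 189. ] psi 90.07 tilt [0.03 0.01] F [ 0.1  0.1 -0.5] M [-0.03 -0.07 -0.02] w 51.3 gf 0.0 q [  31.   34.   18.    0.  -74. -121.]
(np.float64(226.10701242054296), np.float64(198.51798017025536))
p1 368 125
p2 161 118
```

View pics/pp.png

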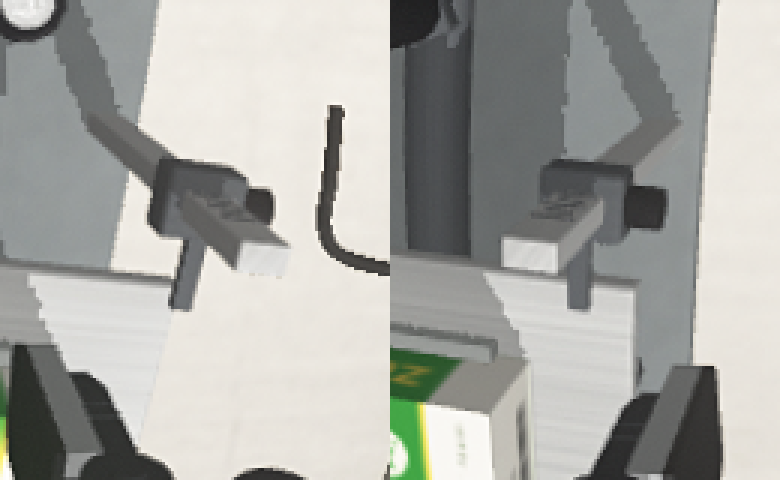

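```bash
python3 - <<'E'
from h import *
import pickle
A,B=[pickle.load(open(n+'.pkl','rb')) for n in('p1','p2')]
def t(a,b):
    p,e=tri(ray('wrist',*a,A),ray('wrist',*b,B));return p.round(1),np.round(e,1)
f=lambda c,o:(o[0]+c[0]/3,o[1]+c[1]/3)
a0,b0=(368,125),(161,118)
print('tip',t(f((180,309),a0),f((189,309),b0)))
print('tipL',t(f((172,308),a0),f((178,309),b0)),'tipR',t(f((189,310),a0),f((200,309),b0)))
print('bar',t(f((261,258),a0),f((141,252),b0)))
print('corner',t(f((181,285),a0),f((247,285),b0)))
for n in('p1','p2'):
    g=cv2.cvtColor(cv2.imread(f'pics/{n}.png'),cv2.COLOR_BGR2GRAY)
    print(n);
    if n=='p1':
        for c in(370,385,400,412): print(c,g[205:226,c].tolist())
        for r in(226,232,238,246,256): print(r,g[r,400:436].tolist())
    else:
        for c in(195,208,230,238): print(c,g[200:222,c].tolist())
        for r in(218,224,232,240): print(r,g[r,232:252].tolist())
E
```

```text
tip (array([719. , 159. , 120.6]), array([0.1, 0.1]))
tipL (array([718.4, 156.1, 121.7]), array([0.1, 0.1])) tipR (array([719.5, 162. , 120. ]), array([0.3, 0.3]))
bar (array([689.3, 162.3, 160.2]), array([0.3, 0.3]))
corner (array([722.5, 169. ,  93.1]), array([0.5, 0.5]))
p1
370 [152, 151, 153, 152, 152, 134, 109, 109, 127, 148, 158, 157, 156, 155, 157, 159, 158, 159, 160, 161, 161]
385 [152, 154, 154, 153, 153, 154, 155, 139, 119, 113, 134, 168, 210, 217, 217, 217, 218, 218, 217, 219, 222]
400 [153, 154, 154, 155, 156, 156, 156, 156, 159, 134, 106, 118, 152, 184, 218, 219, 216, 216, 217, 217, 218]
412 [233, 233, 233, 232, 232, 232, 233, 233, 234, 238, 209, 126, 115, 140, 176, 215, 221, 217, 216, 215, 216]
226 [220, 220, 219, 220, 219, 218, 218, 219, 218, 218, 218, 218, 217, 218, 218, 217, 217, 217, 218, 218, 218, 219, 220, 218, 93, 67, 105, 112, 112, 113, 108, 124, 198, 236, 233, 232]
232 [223, 224, 224, 224, 225, 225, 225, 225, 224, 224, 225, 224, 224, 224, 225, 225, 224, 224, 224, 225, 224, 225, 226, 223, 221, 230, 232, 231, 232, 232, 232, 231, 231, 232, 231, 230]
238 [219, 218,
[... 718 characters left out ...]
, 215, 206, 207, 209, 209, 210, 214, 217, 213, 212]
230 [145, 144, 146, 145, 145, 147, 146, 148, 142, 125, 104, 110, 136, 169, 204, 213, 208, 208, 208, 208, 209, 211]
238 [145, 144, 144, 144, 143, 144, 143, 144, 146, 142, 130, 105, 109, 138, 169, 199, 214, 207, 209, 208, 207, 209]
218 [208, 209, 209, 208, 208, 209, 209, 208, 211, 213, 175, 144, 145, 146, 147, 146, 148, 149, 149, 149]
224 [212, 214, 213, 213, 213, 213, 213, 214, 219, 212, 178, 145, 143, 145, 147, 145, 146, 145, 145, 146]
232 [212, 211, 213, 214, 213, 214, 216, 216, 219, 197, 162, 145, 145, 146, 145, 145, 145, 145, 146, 145]
240 [207, 209, 208, 209, 210, 211, 211, 213, 220, 202, 148, 119, 63, 129, 146, 148, 149, 149, 149, 149]
```

```bash
python3 - <<'E'
from h import *
import pickle
A,B=[pickle.load(open(n+'.pkl','rb')) for n in('p1','p2')]
for n,cs,r in(('p1',(426,428,429),(215,222,226)),('p2',(222,224,226),(210,215,219))):
    g=cv2.cvtColor(cv2.imread(f'pics/{n}.png'),cv2.COLOR_BGR2GRAY)
    for c in cs: print(n,'col',c,g[216:234,c].tolist())
    for q in r: print('row',q,g[q,216 if n=='p2' else 420:236 if n=='p2' else 440].tolist())
def t(a,b):
    p,e=tri(ray('wrist',*a,A),ray('wrist',*b,B));return p.round(1),np.round(e,1)
for a,b in(((427,219.9),(242,214.4)),((427.5,219.5),(242.5,214)),((428,219.9),(242,214))): print('corner',t(a,b))
# plate edge line as plane from each view; intersect: height from edge line at same x line (use 2 pts)
def pl(P,a,b):
    o,d=ray('wrist',*a,P);_,e=ray('wrist',*b,P);n=np.cross(d,e);return o,n/np.linalg.norm(n)
o1,n1=pl(A,(385,215.7),(412,218.6));o2,n2=pl(B,(230,213),(208,210.3))
for y in(159,): 
    s=np.linalg.solve(np.array([n1,n2,[0,1,0]]),[n1@o1,n2@o2,y]);print('line',s)
E
```

```text
p1 col 426 [166, 136, 80, 65, 60, 60, 72, 95, 106, 104, 105, 101, 200, 232, 235, 233, 232, 231]
p1 col 428 [95, 98, 106, 115, 113, 115, 113, 113, 112, 113, 112, 110, 180, 229, 234, 232, 232, 232]
p1 col 429 [116, 113, 112, 114, 112, 114, 113, 112, 112, 113, 113, 109, 146, 226, 233, 232, 232, 232]
row 215 [239, 239, 238, 238, 239, 242, 172, 71, 92, 116, 112, 113, 111, 107, 130, 240, 236, 234, 233, 234]
row 222 [222, 221, 221, 225, 205, 94, 72, 104, 113, 113, 112, 109, 133, 199, 238, 234, 233, 233, 233, 233]
row 226 [218, 219, 220, 218, 93, 67, 105, 112, 112, 113, 108, 124, 198, 236, 233, 232, 231, 231, 232, 233]
p2 col 222 [104, 104, 103, 103, 97, 176, 208, 214, 216, 219, 215, 209, 209, 212, 215, 211, 209, 210]
p2 col 224 [105, 104, 105, 104, 99, 154, 197, 214, 213, 219, 218, 211, 208, 211, 214, 212, 209, 210]
p2 col 226 [94, 93, 94, 93, 101, 146, 191, 215, 213, 217, 218, 214, 208, 210, 216, 212, 208, 209]
row 210 [125, 123, 123, 120, 101, 104, 104, 103, 103, 105, 95, 89, 97, 107, 104, 103, 103, 109, 112, 112]
row 215 [208, 209, 210, 210, 122, 104, 103, 104, 102, 104, 93, 123, 189, 217, 213, 212, 213, 210, 209, 208]
row 219 [210, 210, 211, 214, 129, 102, 103, 104, 104, 104, 93, 114, 184, 211, 208, 207, 208, 207, 207, 208]
corner (array([723.1, 167.7,  93.1]), array([0.2, 0.2]))
corner (array([722.7, 168.2,  93.1]), array([0.2, 0.2]))
corner (array([722.3, 168.1,  94.6]), array([0., 0.]))
line [720.00503224 159.          98.94719444]
```

```bash
python3 -c "
from h import *
go(634.3,106.3,175,108)"
```

```text
shift [66.0, -132.7, 13.9] rot [0.0, 0.03, -17.99] dist 149.0
```

send_rows([
  [[15, -30, 0], [0, 0, -4], 0.4],
  [[33, -66, 0], [0, 0, -9], 0.4],
  [[50, -100, 0], [0, 0, -14], 0.4],
  [[62, -125, 5], [0, 0, -18], 0.4],
  [[66, -132.5, 14], [0, 0, -18], 0.4],
  [[66, -132.5, 14], [0, 0, -18], 0.4],
  [[66, -132.5, 14], [0, 0, -18], 0.4],
  [[66, -132.5, 14], [0, 0, -18], 0.4],
  [[66, -132.5, 14], [0, 0, -18], 0.4],
])

```text
time_s: 12.38
position: [635.5, 108.0, 174.6]
eef_rot: [[-0.951, -0.31, 0.001], [-0.31, 0.951, 0.0], [-0.001, -0.0, -1.0]]
wrist_force: [0.3, -0.4, -0.5]
width: 51.3
gripper_force: 0.0
```

```bash
python3 -c "
from h import *
st();go(634.3,106.3,92,108)"
```

```text
12.38 p [635.5 108.  174.6] psi 108.06 tilt [0.07 0.02] F [ 0.3 -0.4 -0.5] M [0.01 0.02 0.02] w 51.3 gf 0.0 q [ 24.  25.   0.   0. -65. -96.]
shift [1.8, -1.2, 82.6] rot [-0.0, 0.07, 0.06] dist 83.0
```

send_rows([
  [[1.6, -1.2, 20], [0, 0, 0], 0.4],
  [[1.6, -1.2, 45], [0, 0, 0], 0.4],
  [[1.6, -1.2, 65], [0, 0, 0], 0.4],
  [[1.6, -1.2, 78], [0, 0, 0], 0.4],
  [[1.6, -1.2, 82], [0, 0, 0], 0.5],
  [[1.6, -1.2, 82], [0, 0, 0], 0.6],
  [[1.6, -1.2, 82], [0, 0, 0], 0.7],
  [[1.6, -1.2, 82], [0, 0, 0], 0.8],
  [[1.6, -1.2, 82], [0, 0, 0], 0.8],
  [[1.6, -1.2, 82], [0, 0, 0], 0.8],
])

```text
time_s: 13.22
position: [634.7, 106.3, 93.5]
eef_rot: [[-0.951, -0.31, 0.003], [-0.31, 0.951, 0.001], [-0.003, 0.0, -1.0]]
wrist_force: [0.9, 1.1, 0.9]
width: 18.0
gripper_force: 56.8
```

```bash
python3 -c "
from h import *
st()
for k in range(0,70,1):pass
import math
d0=0
seqs=[[2,6,12,20,29,38,47,56,65,74],[83+9*i for i in range(10)],[173+9*i for i in range(10)],[263+9*i for i in range(10)],[353,361,369,376,383,389,394,398,400,400]]
for s in seqs:
  c=lambda a:math.cos(math.radians(a));n=lambda a:math.sin(math.radians(a))
  print([[round(55*(c(d0)-c(d)),1),round(55*(n(d0)-n(d)),1)] for d in s]);d0=s[-1]
"
```

```text
13.22 p [634.7 106.3  93.5] psi 108.05 tilt [0.19 0.07] F [0.9 1.1 0.9] M [ 0.27 -0.23  0.05] w 18.0 gf 56.8 q [ 24.  29.  -6.   0. -55. -96.]
[[0.0, -1.9], [0.3, -5.7], [1.2, -11.4], [3.3, -18.8], [6.9, -26.7], [11.7, -33.9], [17.5, -40.2], [24.2, -45.6], [31.8, -49.8], [39.8, -52.9]]
[[8.5, -1.7], [17.1, -2.1], [25.7, -1.1], [34.0, 1.2], [41.8, 4.8], [49.0, 9.5], [55.4, 15.4], [60.8, 22.1], [65.0, 29.6], [68.0, 37.7]]
[[1.7, 8.5], [2.1, 17.1], [1.1, 25.7], [-1.2, 34.0], [-4.8, 41.8], [-9.5, 49.0], [-15.4, 55.4], [-22.1, 60.8], [-29.6, 65.0], [-37.7, 68.0]]
[[-8.5, 1.7], [-17.1, 2.1], [-25.7, 1.1], [-34.0, -1.2], [-41.8, -4.8], [-49.0, -9.5], [-55.4, -15.4], [-60.8, -22.1], [-65.0, -29.6], [-68.0, -37.7]]
[[-1.7, -8.5], [-2.1, -16.1], [-1.5, -23.8], [0.0, -30.3], [2.2, -36.7], [4.8, -41.8], [7.3, -45.9], [9.5, -49.0], [10.7, -50.5], [10.7, -50.5]]
```

send_rows([
  [[0, -1.9, 0], [0, 0, 0], 0.8],
  [[0.3, -5.7, 0], [0, 0, 0], 0.8],
  [[1.2, -11.4, 0], [0, 0, 0], 0.8],
  [[3.3, -18.8, 0], [0, 0, 0], 0.8],
  [[6.9, -26.7, 0], [0, 0, 0], 0.8],
  [[11.7, -33.9, 0], [0, 0, 0], 0.8],
  [[17.5, -40.2, 0], [0, 0, 0], 0.8],
  [[24.2, -45.6, 0], [0, 0, 0], 0.8],
  [[31.8, -49.8, 0], [0, 0, 0], 0.8],
  [[39.8, -52.9, 0], [0, 0, 0], 0.8],
])

```text
time_s: 14.05
position: [613.1, 42.5, 93.1]
eef_rot: [[-0.951, -0.309, 0.003], [-0.309, 0.951, 0.001], [-0.004, 0.0, -1.0]]
wrist_force: [1.9, 4.3, 5.8]
width: 18.2
gripper_force: 56.9
```

```bash
cat > cr.py <<'E'
from h import *
st();p=state()['position'];d=p[:2]-[582.0,89.3];print('r',np.hypot(*d),'theta',np.degrees(np.arctan2(d[1],d[0])))
E
python3 cr.py
```

```text
14.05 p [613.1  42.5  93.1] psi 107.99 tilt [0.2  0.07] F [1.9 4.3 5.8] M [ 1.71 -0.31 -0.03] w 18.2 gf 56.9 q [ 19.  27. -10.  -0. -53. -91.]
r 56.238270278373086 theta -56.38543459541661
```

send_rows([
  [[8.5, -1.7, 0], [0, 0, 0], 0.8],
  [[17.1, -2.1, 0], [0, 0, 0], 0.8],
  [[25.7, -1.1, 0], [0, 0, 0], 0.8],
  [[34.0, 1.2, 0], [0, 0, 0], 0.8],
  [[41.8, 4.8, 0], [0, 0, 0], 0.8],
  [[49.0, 9.5, 0], [0, 0, 0], 0.8],
  [[55.4, 15.4, 0], [0, 0, 0], 0.8],
  [[60.8, 22.1, 0], [0, 0, 0], 0.8],
  [[65.0, 29.6, 0], [0, 0, 0], 0.8],
  [[68.0, 37.7, 0], [0, 0, 0], 0.8],
])

```text
time_s: 14.88
position: [535.8, 57.4, 92.7]
eef_rot: [[-0.951, -0.31, 0.002], [-0.31, 0.951, -0.001], [-0.001, -0.001, -1.0]]
wrist_force: [5.8, -1.8, 4.5]
width: 18.4
gripper_force: 56.9
```

```bash
python3 cr.py
```

```text
14.88 p [535.8  57.4  92.7] psi 108.06 tilt [ 0.09 -0.06] F [ 5.8 -1.8  4.5] M [-0.36 -1.65  0.01] w 18.4 gf 56.9 q [ 23.  20. -21.   0. -49. -95.]
r 56.116333884297376 theta -145.41832099160493
```

send_rows([
  [[1.7, 8.5, 0], [0, 0, 0], 0.8],
  [[2.1, 17.1, 0], [0, 0, 0], 0.8],
  [[1.1, 25.7, 0], [0, 0, 0], 0.8],
  [[-1.2, 34.0, 0], [0, 0, 0], 0.8],
  [[-4.8, 41.8, 0], [0, 0, 0], 0.8],
  [[-9.5, 49.0, 0], [0, 0, 0], 0.8],
  [[-15.4, 55.4, 0], [0, 0, 0], 0.8],
  [[-22.1, 60.8, 0], [0, 0, 0], 0.8],
  [[-29.6, 65.0, 0], [0, 0, 0], 0.8],
  [[-37.7, 68.0, 0], [0, 0, 0], 0.8],
])

```text
time_s: 15.72
position: [547.6, 132.4, 92.6]
eef_rot: [[-0.951, -0.31, -0.007], [-0.31, 0.951, -0.005], [0.008, -0.003, -1.0]]
wrist_force: [-4.3, -1.7, 13.3]
width: 18.7
gripper_force: 58.0
```

```bash
python3 cr.py
```

```text
15.72 p [547.6 132.4  92.6] psi 108.07 tilt [-0.39 -0.29] F [-4.3 -1.7 13.3] M [-0.97  0.9  -0.03] w 18.7 gf 58.0 q [  30.   23.  -17.    0.  -51. -102.]
r 55.13776138586618 theta 128.64528265611347
```

send_rows([
  [[-8.5, 1.7, 0], [0, 0, 0], 0.8],
  [[-17.1, 2.1, -0.3], [0, 0, 0], 0.8],
  [[-25.7, 1.1, -0.5], [0, 0, 0], 0.8],
  [[-34.0, -1.2, -0.5], [0, 0, 0], 0.8],
  [[-41.8, -4.8, -0.5], [0, 0, 0], 0.8],
  [[-49.0, -9.5, -0.5], [0, 0, 0], 0.8],
  [[-55.4, -15.4, -0.5], [0, 0, 0], 0.8],
  [[-60.8, -22.1, -0.5], [0, 0, 0], 0.8],
  [[-65.0, -29.6, -0.5], [0, 0, 0], 0.8],
  [[-68.0, -37.7, -0.5], [0, 0, 0], 0.8],
])

```text
time_s: 16.55
position: [626.9, 121.3, 93.1]
eef_rot: [[-0.95, -0.311, 0.001], [-0.311, 0.95, 0.002], [-0.001, 0.001, -1.0]]
wrist_force: [2.4, 5.8, 6.6]
width: 18.1
gripper_force: 57.3
```

```bash
python3 cr.py
```

```text
16.55 p [626.9 121.3  93.1] psi 108.11 tilt [0.03 0.1 ] F [2.4 5.8 6.6] M [ 1.71 -0.26  0.01] w 18.1 gf 57.3 q [ 25.  29.  -6.  -0. -55. -97.]
r 55.10073725239644 theta 35.471727824272556
```

send_rows([
  [[-1.7, -8.5, 0], [0, 0, 0], 0.8],
  [[-2.1, -16.1, 0], [0, 0, 0], 0.8],
  [[-1.5, -23.8, 0], [0, 0, 0], 0.8],
  [[0.0, -30.3, 0], [0, 0, 0], 0.8],
  [[2.2, -36.7, 0], [0, 0, 0], 0.8],
  [[4.8, -41.8, 0], [0, 0, 0], 0.8],
  [[7.3, -45.9, 0], [0, 0, 0], 0.8],
  [[9.5, -49.0, 0], [0, 0, 0], 0.8],
  [[10.7, -50.5, 0], [0, 0, 0], 0.8],
  [[10.7, -50.5, 0], [0, 0, 0], 0.8],
])

```text
time_s: 17.38
position: [633.2, 68.1, 93.4]
eef_rot: [[-0.951, -0.31, 0.003], [-0.31, 0.951, 0.0], [-0.003, -0.001, -1.0]]
wrist_force: [5.1, 0.3, 5.3]
width: 18.3
gripper_force: 57.1
```

```bash
python3 cr.py
```

```text
17.38 p [633.2  68.1  93.4] psi 108.05 tilt [0.16 0.  ] F [5.1 0.3 5.3] M [ 0.12 -1.47  0.  ] w 18.3 gf 57.1 q [ 21.  29.  -7.   0. -55. -93.]
r 55.40706011581847 theta -22.46747456950361
```

send_rows([
  [[0, 0, 0], [0, 0, 0], 0.6],
  [[0, 0, 0], [0, 0, 0], 0.5],
  [[0, 0, 0], [0, 0, 0], 0.4],
  [[0, 0, 0], [0, 0, 0], 0.4],
  [[0, 0, -20], [0, 0, 0], 0.4],
  [[0, 0, -50], [0, 0, 0], 0.4],
  [[0, 0, -85], [0, 0, 0], 0.4],
  [[0, 0, -95], [0, 0, 0], 0.4],
  [[0, 0, -95], [0, 0, 0], 0.4],
])

```text
time_s: 18.13
position: [633.8, 68.5, 191.4]
eef_rot: [[-0.951, -0.31, 0.006], [-0.31, 0.951, 0.001], [-0.006, -0.0, -1.0]]
wrist_force: [1.1, 0.1, -0.6]
width: 51.1
gripper_force: 0.0
```

```bash
python3 -c "
from h import *
st();go(698,69,188,90);go(700,240,188,90)"
```

```text
18.13 p [633.8  68.5 191.4] psi 108.06 tilt [0.34 0.08] F [ 1.1  0.1 -0.6] M [-0.04 -0.02 -0.06] w 51.1 gf 0.0 q [ 21.  24.   0.   0. -66. -93.]
shift [-61.2, -19.4, 3.8] rot [0.03, 0.35, 18.06] dist 64.0
shift [-116.1, 142.6, 4.0] rot [0.03, 0.35, 18.06] dist 184.0
```

send_rows([
  [[-25, -8, 0], [0, 0, 6], 0.4],
  [[-50, -16, 0], [0, 0, 12], 0.4],
  [[-61, -19, 2], [0, 0, 18], 0.4],
  [[-61, -19, 2], [0, 0, 18], 0.4],
  [[-61, -19, 2], [0, 0, 18], 0.4],
  [[-61, -19, 2], [0, 0, 18], 0.4],
  [[-61, -19, 2], [0, 0, 18], 0.4],
])

```text
time_s: 18.72
position: [695.2, 68.9, 185.3]
eef_rot: [[-1.0, -0.002, -0.001], [-0.002, 1.0, -0.0], [0.001, -0.0, -1.0]]
wrist_force: [0.3, -0.6, 0.4]
width: 51.0
gripper_force: 0.0
```

```bash
python3 snap.py p3; python3 -c "
from h import *
go(700,240,188,90)"
```

```text
18.72 p [695.2  68.9 185.3] psi 90.11 tilt [-0.08 -0.01] F [ 0.3 -0.6  0.4] M [ 0.01 -0.03  0.02] w 51.0 gf 0.0 q [  19.   30.   10.   -0.  -70. -109.]
(np.float64(432.71537873107343), np.float64(205.73528403920852))
shift [-4.9, 171.0, -2.3] rot [-0.0, -0.04, 0.1] dist 171.0
```

send_rows([
  [[-4, 35, 0], [0, 0, 0], 0.4],
  [[-4, 75, 0], [0, 0, 0], 0.4],
  [[-4, 115, 0], [0, 0, 0], 0.4],
  [[-4, 150, 0], [0, 0, 0], 0.4],
  [[-4, 171, 0], [0, 0, 0], 0.4],
  [[-4, 171, 0], [0, 0, 0], 0.4],
  [[-4, 171, 0], [0, 0, 0], 0.4],
  [[-4, 171, 0], [0, 0, 0], 0.4],
])

```text
time_s: 19.43
position: [699.7, 239.4, 186.0]
eef_rot: [[-1.0, -0.001, -0.0], [-0.001, 1.0, -0.0], [0.0, -0.0, -1.0]]
wrist_force: [-0.3, 0.1, -1.1]
width: 51.2
gripper_force: 0.0
```

```bash
python3 snap.py p4; python3 - <<'E'
from h import *
import pickle
o=[]
for n in('p3','p4'):
    P=pickle.load(open(n+'.pkl','rb'));u,v=proj('wrist',(715,162,121),P);i=cv2.imread(f'pics/{n}.png');x,y=int(u)-35,int(v)-50
    print(n,x,y);o.append(cv2.resize(i[y:y+75,x:x+65],(390,450),interpolation=3))
cv2.imwrite('pics/pq.png',np.hstack(o))
E
```

```text
19.43 p [699.7 239.4 186. ] psi 90.06 tilt [-0.   -0.01] F [-0.3  0.1 -1.1] M [0.03 0.04 0.  ] w 51.2 gf 0.0 q [  31.   34.   18.    0.  -73. -121.]
(np.float64(225.37439759134543), np.float64(200.05582242923703))
p3 396 173
p4 191 168
```

View pics/pq.png

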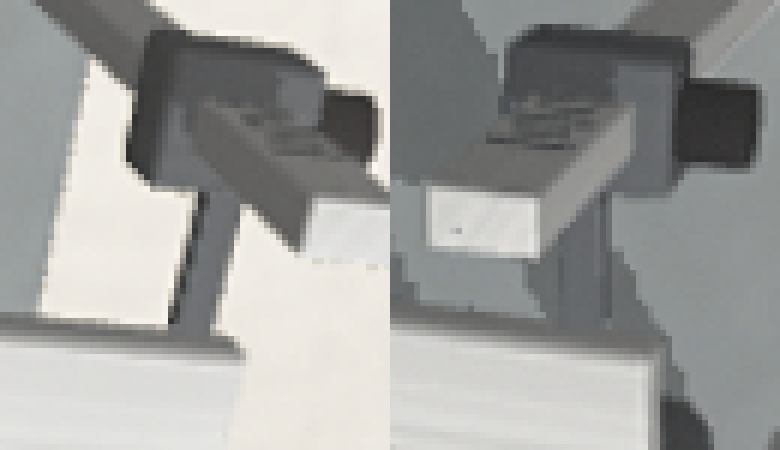

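```bash
python3 - <<'E'
from h import *
import pickle
A,B=[pickle.load(open(n+'.pkl','rb')) for n in('p3','p4')]
for n,x0,c0 in(('p3',418,440),('p4',212,240)):
    g=cv2.cvtColor(cv2.imread(f'pics/{n}.png'),cv2.COLOR_BGR2GRAY)
    for r in (212,216,220,222,224,226,227,228,229,230,231,232,233,235,238,242): print(n,r,x0,g[r,x0:x0+27].tolist())
def t(a,b):
    p,e=tri(ray('wrist',*a,A),ray('wrist',*b,B));return p.round(1),np.round(e,1)
print('tip',t((428.4,227.6),(222.4,222.6)),'corner',t((435.6,231.5),(235.2,226)))
E
```

```text
p3 212 418 [233, 232, 232, 232, 233, 234, 234, 238, 220, 141, 67, 97, 113, 113, 112, 110, 115, 190, 239, 236, 235, 236, 239, 234, 174, 111, 92]
p3 216 418 [235, 236, 235, 235, 236, 236, 238, 234, 142, 60, 95, 114, 112, 112, 110, 121, 183, 241, 237, 235, 235, 235, 235, 236, 236, 236, 237]
p3 220 418 [234, 235, 235, 234, 234, 237, 246, 125, 59, 100, 115, 112, 114, 111, 120, 181, 241, 236, 235, 236, 234, 234, 234, 234, 235, 235, 234]
p3 222 418 [232, 233, 232, 233, 234, 240, 207, 93, 97, 111, 115, 114, 112, 108, 149, 220, 237, 234, 234, 235, 234, 235, 234, 234, 235, 234, 234]
p3 224 418 [233, 233, 234, 235, 236, 242, 103, 59, 105, 113, 114, 112, 112, 114, 189, 238, 234, 233, 233, 233, 232, 233, 233, 233, 233, 233, 233]
p3 226 418 [241, 240, 241, 240, 240, 243, 51, 84, 111, 114, 114, 113, 109, 137, 208, 237, 233, 233, 232, 233, 233, 234, 234, 234, 234, 235, 235]
p3 227 418 [158, 165, 162, 167, 191, 186, 109, 113, 112, 114, 114, 114, 109, 178, 229, 235, 235, 233, 232, 233, 233, 235, 234, 235, 234, 235, 234]
p3 228 418 [114, 120, 119, 122, 129, 126, 111, 110, 111, 113, 114, 112, 110, 157, 
[... 2986 characters left out ...]
, 108, 109]
p4 233 212 [211, 210, 210, 209, 209, 209, 210, 210, 210, 209, 210, 208, 208, 208, 209, 208, 208, 209, 208, 209, 216, 201, 164, 141, 109, 97, 110]
p4 235 212 [216, 217, 218, 216, 217, 215, 214, 213, 213, 213, 213, 211, 212, 211, 210, 210, 211, 210, 210, 210, 217, 204, 162, 141, 71, 58, 65]
p4 238 212 [216, 217, 215, 215, 216, 215, 213, 214, 213, 213, 214, 213, 215, 213, 214, 215, 214, 216, 216, 218, 222, 214, 168, 148, 73, 63, 64]
p4 242 212 [207, 207, 210, 208, 209, 211, 212, 212, 213, 215, 215, 215, 216, 216, 218, 218, 218, 219, 218, 219, 223, 221, 160, 154, 82, 64, 64]
tip (array([717.9, 158.8, 122.4]), array([0.2, 0.2])) corner (array([723.4, 168.1, 117.3]), array([0.3, 0.3]))
```

```bash
python3 - <<'E'
from h import *
import pickle
A,B=[pickle.load(open(n+'.pkl','rb')) for n in('p3','p4')]
C,D=[pickle.load(open(n+'.pkl','rb')) for n in('p1','p2')]
def t(a,b,A=A,B=B):
    p,e=tri(ray('wrist',*a,A),ray('wrist',*b,B));return p.round(2),np.round(e,1)
print('tip',t((427.8,227.6),(222.6,222.4)),t((428.1,227.6),(222.6,222.9)))
print('tip old',t((428.0,227.6),(222.7,220.7),C,D))
print('corner',t((436.6,231),(235.3,227)),t((436.2,231),(235.3,226.5)),t((436.6,231.5),(234.9,226.5)))
for z in(120,121,122,123): print(z,'tip',onz('wrist',427.9,227.6,z,A)[:2].round(1),onz('wrist',222.6,222.6,z,B)[:2].round(1),'corner',onz('wrist',436.5,231.1,z,A)[:2].round(1),onz('wrist',235.2,226.9,z,B)[:2].round(1))
E
```

```text
tip (array([718.24, 158.68, 121.41]), array([0.1, 0.1])) (array([718.29, 158.81, 121.83]), array([0.3, 0.3]))
tip old (array([718.11, 158.34, 122.08]), array([0., 0.]))
corner (array([723.14, 168.51, 118.49]), array([0.3, 0.3])) (array([723.16, 168.35, 117.91]), array([0.1, 0.1])) (array([722.93, 168.3 , 118.99]), array([0.1, 0.1]))
120 tip [718.8 159.3] [719.1 158.1] corner [722.2 167.7] [722.7 168.9]
121 tip [718.3 158.9] [718.7 158.5] corner [721.8 167.3] [722.3 169.2]
122 tip [717.9 158.5] [718.3 158.9] corner [721.3 166.9] [721.9 169.5]
123 tip [717.5 158.1] [717.9 159.2] corner [720.9 166.4] [721.5 169.8]
```

```bash
python3 -c "
from h import *
go(633.4,68.3,185,108)
P=[__import__('pickle').load(open(n+'.pkl','rb')) for n in('p3','p4')]
for n,a,b in(('p3',400,455),('p4',195,240)):
  g=cv2.cvtColor(cv2.imread(f'pics/{n}.png'),cv2.COLOR_BGR2GRAY)
  for r in(204,206,208,210): print(n,r,a+40 if n=='p3' else a,g[r,(a+40 if n=='p3' else a):b+(15 if n=='p3' else -15)].tolist())
  for c in((455,460) if n=='p3' else (202,210)): print(n,'col',c,g[196:220,c].tolist())
"
```

```text
shift [66.5, -170.5, 1.0] rot [-0.01, -0.0, -18.0] dist 183.0
p3 204 440 [97, 98, 97, 98, 98, 101, 106, 109, 113, 114, 113, 111, 110, 112, 115, 116, 115, 116, 113, 126, 175, 220, 234, 238, 235, 235, 234, 234, 234, 234]
p3 206 440 [98, 98, 99, 100, 98, 96, 94, 117, 167, 191, 185, 179, 172, 166, 161, 155, 150, 140, 134, 129, 124, 119, 139, 198, 232, 236, 234, 234, 234, 234]
p3 208 440 [92, 96, 98, 99, 98, 98, 99, 144, 202, 223, 218, 216, 214, 216, 220, 223, 224, 223, 223, 226, 227, 226, 223, 220, 227, 234, 233, 233, 234, 234]
p3 210 440 [171, 110, 93, 97, 97, 95, 118, 185, 222, 220, 218, 218, 220, 222, 222, 221, 219, 218, 220, 220, 219, 222, 223, 224, 230, 235, 235, 235, 234, 235]
p3 col 455 [65, 67, 74, 91, 113, 117, 116, 117, 116, 123, 155, 212, 223, 222, 221, 220, 219, 221, 223, 224, 231, 234, 234, 233]
p3 col 460 [241, 239, 237, 236, 235, 237, 240, 227, 175, 116, 124, 176, 227, 221, 219, 222, 224, 224, 224, 223, 225, 222, 234, 235]
p4 204 195 [144, 135, 179, 212, 207, 206, 209, 212, 214, 214, 211, 208, 208, 213, 212, 211, 215, 217, 217, 220, 190, 149, 150, 152, 152, 150, 136, 104, 102, 102]
p4 206 195 [143, 135, 177, 213, 209, 211, 194, 171, 216, 212, 208, 211, 213, 212, 213, 218, 219, 216, 214, 219, 193, 150, 152, 148, 124, 101, 102, 103, 103, 103]
p4 208 195 [142, 141, 171, 207, 217, 220, 221, 217, 214, 214, 218, 216, 216, 217, 219, 220, 217, 216, 216, 227, 203, 148, 138, 116, 97, 102, 104, 104, 102, 103]
p4 210 195 [145, 142, 142, 141, 141, 144, 151, 149, 151, 161, 161, 172, 175, 178, 191, 193, 188, 190, 189, 203, 185, 118, 105, 106, 99, 103, 105, 103, 103, 104]
p4 col 202 [104, 102, 107, 151, 206, 208, 207, 210, 212, 208, 171, 214, 217, 180, 149, 142, 144, 145, 144, 143, 144, 144, 142, 127]
p4 col 210 [107, 108, 107, 98, 156, 209, 216, 212, 211, 213, 218, 218, 220, 222, 193, 141, 145, 146, 146, 144, 145, 145, 146, 144]
```

send_rows([
  [[12, -31, 0], [0, 0, -4], 0.4],
  [[27, -70, 0], [0, 0, -9], 0.4],
  [[42, -108, 0], [0, 0, -14], 0.4],
  [[55, -142, 0], [0, 0, -18], 0.4],
  [[66.5, -170.5, 0], [0, 0, -18], 0.4],
  [[66.5, -170.5, 0], [0, 0, -18], 0.4],
  [[66.5, -170.5, 0], [0, 0, -18], 0.4],
  [[66.5, -170.5, 0], [0, 0, -18], 0.4],
  [[66.5, -170.5, 0], [0, 0, -18], 0.4],
])

```text
time_s: 20.23
position: [634.1, 69.5, 185.7]
eef_rot: [[-0.951, -0.309, 0.001], [-0.309, 0.951, 0.0], [-0.001, 0.0, -1.0]]
wrist_force: [0.1, -1.3, -0.3]
width: 51.5
gripper_force: 0.0
```

```bash
python3 -c "
from h import *
st();go(633,68.3,93,108)
import pickle
A,B=[pickle.load(open(n+'.pkl','rb')) for n in('p3','p4')]
print('bar',tri(ray('wrist',455.6,211,A),ray('wrist',206,204.7,B)))"
```

```text
20.23 p [634.1  69.5 185.7] psi 108.03 tilt [0.03 0.02] F [ 0.1 -1.3 -0.3] M [-0.01 -0.   -0.01] w 51.5 gf 0.0 q [ 21.  24.   0.  -0. -66. -93.]
shift [1.5, -0.9, 92.7] rot [0.0, 0.03, 0.03] dist 93.0
bar (array([688.82774933, 162.34219427, 161.88783545]), [np.float64(0.10566443232514751), np.float64(0.10566443232516906)])
```

send_rows([
  [[1.3, -1, 20], [0, 0, 0], 0.4],
  [[1.3, -1, 45], [0, 0, 0], 0.4],
  [[1.3, -1, 70], [0, 0, 0], 0.4],
  [[1.3, -1, 86], [0, 0, 0], 0.4],
  [[1.3, -1, 92], [0, 0, 0], 0.5],
  [[1.3, -1, 92], [0, 0, 0], 0.6],
  [[1.3, -1, 92], [0, 0, 0], 0.7],
  [[1.3, -1, 92], [0, 0, 0], 0.8],
  [[1.3, -1, 92], [0, 0, 0], 0.8],
  [[1.3, -1, 92], [0, 0, 0], 0.8],
])

```text
time_s: 21.07
position: [633.8, 68.7, 95.0]
eef_rot: [[-0.951, -0.31, 0.003], [-0.31, 0.951, 0.001], [-0.003, 0.0, -1.0]]
wrist_force: [0.0, 0.6, 1.2]
width: 18.4
gripper_force: 55.2
```

```bash
python3 cr.py; python3 -c "
import math
d0=40.5;s=[42,46,52,59,66,73,79,83,84.5,84.5]
c=lambda a:math.cos(math.radians(a));n=lambda a:math.sin(math.radians(a))
print([[round(55*(c(d0)-c(d)),1),round(55*(n(d0)-n(d)),1)] for d in s])"
```

```text
21.07 p [633.8  68.7  95. ] psi 108.06 tilt [0.18 0.07] F [0.  0.6 1.2] M [ 0.43 -0.15  0.02] w 18.4 gf 55.2 q [ 21.  29.  -6.  -0. -55. -93.]
r 55.78925095171716 theta -21.681572071666615
[[0.9, -1.1], [3.6, -3.8], [8.0, -7.6], [13.5, -11.4], [19.5, -14.5], [25.7, -16.9], [31.3, -18.3], [35.1, -18.9], [36.6, -19.0], [36.6, -19.0]]
```

send_rows([
  [[0.9, -1.1, 0], [0, 0, 0], 0.8],
  [[3.6, -3.8, 0], [0, 0, 0], 0.8],
  [[8.0, -7.6, 0], [0, 0, 0], 0.8],
  [[13.5, -11.4, 0], [0, 0, 0], 0.8],
  [[19.5, -14.5, 0], [0, 0, 0], 0.8],
  [[25.7, -16.9, 0], [0, 0, 0], 0.8],
  [[31.3, -18.3, 0], [0, 0, 0], 0.8],
  [[35.1, -18.9, 0], [0, 0, 0], 0.8],
  [[36.6, -19.0, 0], [0, 0, 0], 0.8],
  [[36.6, -19.0, 0], [0, 0, 0], 0.8],
])

```text
time_s: 21.9
position: [604.1, 37.7, 94.6]
eef_rot: [[-0.951, -0.31, 0.002], [-0.31, 0.951, -0.001], [-0.002, -0.001, -1.0]]
wrist_force: [3.2, -0.2, 4.7]
width: 18.4
gripper_force: 55.6
```

```bash
python3 cr.py
```

```text
21.9 p [604.1  37.7  94.6] psi 108.03 tilt [ 0.11 -0.03] F [ 3.2 -0.2  4.7] M [ 0.19 -0.82 -0.  ] w 18.4 gf 55.6 q [ 19.  26. -11.   0. -53. -91.]
r 56.119657287513334 theta -66.84038257399743
```

send_rows([
  [[0, 0, 0], [0, 0, 0], 0.6],
  [[0, 0, 0], [0, 0, 0], 0.5],
  [[0, 0, 0], [0, 0, 0], 0.4],
  [[0, 0, 0], [0, 0, 0], 0.4],
  [[0, 0, -20], [0, 0, 0], 0.4],
  [[0, 0, -50], [0, 0, 0], 0.4],
  [[0, 0, -85], [0, 0, 0], 0.4],
  [[0, 0, -95], [0, 0, 0], 0.4],
  [[0, 0, -95], [0, 0, 0], 0.4],
])

```text
time_s: 22.65
position: [605.5, 38.9, 192.3]
eef_rot: [[-0.951, -0.31, 0.006], [-0.31, 0.951, 0.001], [-0.006, -0.001, -1.0]]
wrist_force: [-0.2, 0.1, 1.1]
width: 51.3
gripper_force: 0.0
```

```bash
python3 -c "
from h import *
st();go(738,150,188,90)"
```

```text
22.65 p [605.5  38.9 192.3] psi 108.06 tilt [0.36 0.07] F [-0.2  0.1  1.1] M [ 0.07  0.01 -0.04] w 51.3 gf 0.0 q [ 19.  21.  -4.   0. -65. -91.]
shift [-160.4, 64.6, 5.3] rot [0.01, 0.37, 18.06] dist 173.0
```

```bash
python3 -c "
from h import *
import pickle
C,D=[pickle.load(open(n+'.pkl','rb')) for n in('p1','p2')]
for c in((525,368),(495,355)):
  for z in(92,132): print(c,z,onz('wrist',161+(c[0]-390)/3,118+c[1]/3,z,D).round(0))
go(736,154,170,84)
"
```

```text
(525, 368) 92 [752. 128.  92.]
(525, 368) 132 [732. 145. 132.]
(495, 355) 92 [748. 117.  92.]
(495, 355) 132 [729. 136. 132.]
shift [-159.6, 69.0, 23.3] rot [0.03, 0.37, 24.06] dist 175.0
```

send_rows([
  [[-30, 0, 1], [0, 0, 6], 0.4],
  [[-60, 0, 2], [0, 0, 12], 0.4],
  [[-97, 0, 3], [0, 0, 18], 0.4],
  [[-97, 0, 3], [0, 0, 18], 0.4],
  [[-97, 0, 3], [0, 0, 18], 0.4],
  [[-97, 0, 3], [0, 0, 18], 0.4],
  [[-97, 0, 3], [0, 0, 18], 0.4],
  [[-97, 0, 3], [0, 0, 18], 0.4],
])

```text
time_s: 23.32
position: [695.2, 68.3, 186.1]
eef_rot: [[-1.0, -0.001, -0.0], [-0.001, 1.0, 0.0], [0.0, 0.0, -1.0]]
wrist_force: [-0.8, -0.5, 0.3]
width: 51.6
gripper_force: 0.0
```

```bash
python3 snap.py p5; python3 - <<'E'
from h import *
import pickle
go(700,240,188,90)
P=pickle.load(open('p5.pkl','rb'))
g=cv2.cvtColor(cv2.imread('pics/p5.png'),cv2.COLOR_BGR2GRAY)
for q in((722.5,168.5,121.5),(703.5,-20.5,121.5),(718.2,158.7,122)): 
    u,v=proj('wrist',q,P);print(q,round(u,1),round(v,1))
    x,y=int(u)-12,int(v)-8
    for r in range(y,y+20,1): print(r,x,g[r,x:x+24].tolist())
E
```

```text
23.32 p [695.2  68.3 186.1] psi 90.05 tilt [-0.  0.] F [-0.8 -0.5  0.3] M [ 0.01 -0.01 -0.01] w 51.6 gf 0.0 q [  19.   30.   10.   -0.  -70. -109.]
(np.float64(433.0302117090405), np.float64(205.10802042515863))
shift [-4.7, 171.6, -1.5] rot [0.01, 0.03, 0.04] dist 172.0
(722.5, 168.5, 121.5) 438.2 231.4
223 426 [97, 112, 113, 114, 112, 108, 158, 226, 236, 233, 233, 233, 232, 233, 233, 233, 233, 234, 234, 234, 234, 235, 234, 234]
224 426 [109, 115, 116, 114, 112, 107, 171, 233, 234, 233, 233, 234, 233, 232, 232, 233, 233, 234, 234, 235, 235, 234, 235, 235]
225 426 [100, 115, 115, 114, 111, 113, 189, 239, 234, 233, 233, 233, 233, 234, 234, 234, 234, 234, 235, 235, 235, 234, 234, 234]
226 426 [80, 108, 110, 111, 109, 137, 209, 238, 234, 233, 232, 233, 234, 234, 234, 235, 235, 235, 235, 235, 235, 235, 234, 233]
227 426 [85, 82, 86, 106, 110, 179, 231, 238, 235, 234, 233, 233, 234, 235, 235, 235, 235, 235, 235, 235, 234, 234, 233, 234]
228 426 [140, 174, 167, 165, 163, 222, 245, 241, 239, 235, 233, 233, 233, 234, 234, 235, 234, 235, 234, 234, 235, 233, 233, 232]
229 426 [122, 134, 128, 1
[... 6291 characters left out ...]
 186, 184, 179, 177, 175, 172, 169, 165, 165, 198, 234]
234 416 [221, 222, 222, 222, 222, 223, 223, 225, 226, 227, 226, 226, 223, 221, 217, 213, 209, 208, 206, 203, 200, 200, 216, 233]
235 416 [219, 220, 219, 220, 220, 219, 221, 220, 221, 221, 222, 223, 222, 222, 224, 224, 225, 226, 227, 227, 226, 225, 228, 232]
236 416 [220, 220, 219, 219, 219, 220, 219, 219, 220, 219, 219, 219, 219, 220, 219, 219, 220, 220, 220, 221, 222, 223, 228, 232]
237 416 [220, 220, 220, 220, 219, 220, 219, 220, 219, 220, 220, 220, 220, 220, 220, 221, 219, 220, 220, 220, 219, 221, 226, 232]
238 416 [219, 219, 219, 219, 219, 219, 219, 219, 220, 219, 220, 219, 220, 220, 219, 219, 219, 220, 220, 220, 220, 224, 230, 232]
```

```bash
python3 - <<'E'
from h import *
import pickle
P=pickle.load(open('p5.pkl','rb'))
for a,b in(((438.9,232.0),(209.7,209.4)),((438.5,232.0),(210.1,209.4)),((439.2,231.5),(209.4,209.6))):
    for z in(119,121,123):
        p,q=onz('wrist',*a,z,P),onz('wrist',*b,z,P);d=p-q;print(z,np.hypot(*d[:2]).round(2),p[:2].round(1),q[:2].round(1),np.degrees(np.arctan2(-d[0],d[1])).round(2))
print([onz('wrist',428.5,227.3,z,P).round(1).tolist() for z in(120,122,124)])
E
```

```text
119 195.08 [724.2 170.4] [703.5 -23.6] -6.11
121 193.4 [723.3 169.5] [702.8 -22.8] -6.11
123 191.71 [722.4 168.6] [702. -22.] -6.11
119 194.34 [724.2 170. ] [703.5 -23.3] -6.13
121 192.66 [723.3 169.1] [702.7 -22.5] -6.13
123 190.98 [722.4 168.2] [702.  -21.7] -6.13
119 195.52 [723.8 170.6] [703.7 -23.9] -5.9
121 193.83 [722.9 169.7] [702.9 -23.1] -5.9
123 192.14 [722.  168.8] [702.2 -22.3] -5.9
[[719.1, 159.6, 120.0], [718.2, 158.8, 122.0], [717.4, 158.0, 124.0]]
```

send_rows([
  [[-30, 0, 0], [0, 0, 0], 1],
  [[-65, 1, 0], [0, 0, 0], 1],
  [[-78, 1, 5], [0, 0, 0], 1],
  [[-78, 1, 15], [0, 0, 0], 1],
  [[-78, 1, 25], [0, 0, 0], 1],
  [[-78, 1, 35], [0, 0, 0], 1],
  [[-78, 1, 38], [0, 0, 0], 1],
  [[-78, 1, 38], [0, 0, 0], 1],
  [[-78, 1, 38], [0, 0, 0], 1],
])

```text
time_s: 24.12
position: [773.7, 69.7, 148.2]
eef_rot: [[-1.0, -0.001, 0.0], [-0.001, 1.0, -0.0], [-0.0, -0.0, -1.0]]
wrist_force: [0.3, -0.2, 0.7]
width: 0.2
gripper_force: 0.0
```

```bash
python3 -c "
from h import *
st()"
```

```text
24.12 p [773.7  69.7 148.2] psi 90.06 tilt [ 0.02 -0.01] F [ 0.3 -0.2  0.7] M [-0.07  0.03  0.01] w 0.2 gf 0.0 q [  17.   39.   22.    0.  -72. -107.]
```

send_rows([
  [[0, 0, 2], [0, 0, 0], 1],
  [[0, 0, 4], [0, 0, 0], 1],
  [[0, 0, 5.5], [0, 0, 0], 1],
  [[0, 0, 6.5], [0, 0, 0], 1],
  [[0, 0, 7], [0, 0, 0], 1],
  [[0, 0, 7], [0, 0, 0], 1],
])

```text
time_s: 24.62
position: [774.2, 69.8, 142.7]
eef_rot: [[-1.0, -0.001, 0.001], [-0.001, 1.0, -0.0], [-0.001, -0.0, -1.0]]
wrist_force: [-2.0, 1.0, 5.4]
width: -0.2
gripper_force: 2.7
```

send_rows([
  [[0, 0, 0.5], [0, 0, 0], 1],
  [[0, 0, 1], [0, 0, 0], 1],
  [[0, 0, 1.2], [0, 0, 0], 1],
  [[0, 0, 1.2], [0, 0, 0], 1],
])

```text
time_s: 24.95
position: [774.3, 69.8, 142.7]
eef_rot: [[-1.0, -0.001, 0.002], [-0.001, 1.0, -0.0], [-0.002, -0.0, -1.0]]
wrist_force: [-4.3, 1.3, 8.3]
width: 0.1
gripper_force: 4.1
```

```bash
python3 -c "
from h import *
go(689,163,150,90)"
```

```text
shift [85.1, 93.3, -7.5] rot [-0.02, 0.13, 0.08] dist 127.0
```

send_rows([
  [[0, 0, -10], [0, 0, 0], 1],
  [[20, 22, -20], [0, 0, 0], 1],
  [[47, 52, -20], [0, 0, 0], 1],
  [[74, 81, -20], [0, 0, 0], 1],
  [[84.5, 93, -20], [0, 0, 0], 1],
  [[84.5, 93, -16], [0, 0, 0], 1],
  [[84.5, 93, -8], [0, 0, 0], 1],
  [[84.5, 93, -5], [0, 0, 0], 1],
  [[84.5, 93, -5], [0, 0, 0], 1],
])

```text
time_s: 25.7
position: [689.4, 161.3, 142.2]
eef_rot: [[-1.0, 0.001, -0.003], [0.001, 1.0, -0.001], [0.003, -0.001, -1.0]]
wrist_force: [0.3, -0.0, -0.8]
width: -0.2
gripper_force: 0.0
```

```bash
python3 -c "
from h import *
st()"
```

```text
25.7 p [689.4 161.3 142.2] psi 89.94 tilt [-0.18 -0.07] F [ 0.3 -0.  -0.8] M [-0.04  0.05  0.02] w -0.2 gf 0.0 q [  26.   33.    9.   -0.  -66. -116.]
```

send_rows([
  [[0, 0, 0], [0, 0, 0], 1],
  [[0, 0, 1], [0, 0, 0], 1],
  [[0, 0, 2], [0, 0, 0], 1],
  [[0, 0, 3], [0, 0, 0], 1],
  [[0, 0, 3], [0, 0, 0], 1],
])

```text
time_s: 26.12
position: [689.6, 162.4, 141.2]
eef_rot: [[-1.0, -0.0, -0.0], [-0.0, 1.0, -0.0], [0.0, -0.0, -1.0]]
wrist_force: [-0.1, 0.6, 0.3]
width: 0.1
gripper_force: 0.0
```

send_rows([
  [[0, 0, 0.5], [0, 0, 0], 1],
  [[0, 0, 1], [0, 0, 0], 1],
  [[0, 0, 1.5], [0, 0, 0], 1],
  [[0, 0, 1.5], [0, 0, 0], 1],
])

```text
time_s: 26.45
position: [689.6, 162.7, 140.4]
eef_rot: [[-1.0, -0.001, 0.0], [-0.001, 1.0, -0.0], [-0.0, -0.0, -1.0]]
wrist_force: [-0.4, 0.1, 1.6]
width: -0.1
gripper_force: 0.8
```

```bash
python3 - <<'E'
from h import *
import pickle
L={n:pickle.load(open(n+'.pkl','rb')) for n in('p1','p2','p3','p4','p5')}
# auto: top-face left/right boundaries by subpixel threshold on rows just before the tip end
G={n:cv2.cvtColor(cv2.imread(f'pics/{n}.png'),cv2.COLOR_BGR2GRAY).astype(float) for n in L}
def right(n,r,a,b,lo,hi):
    row=G[n][r,a:b];m=(lo+hi)/2
    for k in range(len(row)-1):
        if row[k]<=m<row[k+1]: return a+k+(m-row[k])/(row[k+1]-row[k])
for n in('p1','p3','p5'): print(n,[(r,round(right(n,r,428,440,112,234) or 0,2)) for r in range(212,228,2)])
print('p2',[(r,round(right('p2',r,224,234,104,210) or 0,2)) for r in range(214,221)])
# top-right tip corner: right boundary at end row (p1,p3,p5: top edge silhouette); p2/p4 right top edge 225.6
for n,a in(('p1',(431.0,227.6)),('p3',(430.8,227.5)),('p5',(430.7,227.4))):
    for m,b in(('p2',(225.6,220.8)),('p4',(225.6,222.6))):
        p,e=tri(ray('wrist',*a,L[n]),ray('wrist',*b,L[m]));print(n,m,p.round(1),np.round(e,1))
# bar top centre
for n,a in(('p3',(455.6,211)),):
    for m,b in(('p4',(206,204.7)),): print(tri(ray('wrist',*a,L[n]),ray('wrist',*b,L[m]))[0])
for r in(206,208,210,212): print('p4',G['p4'][r,196:218].astype(int).tolist())
st();go(612,47,190,108)
E
```

```text
p1 [(212, np.float64(435.25)), (214, np.float64(434.54)), (216, np.float64(434.24)), (218, np.float64(433.58)), (220, np.float64(433.15)), (222, np.float64(432.61)), (224, np.float64(432.05)), (226, np.float64(431.66))]
p3 [(212, np.float64(434.77)), (214, np.float64(434.39)), (216, np.float64(433.84)), (218, np.float64(433.31)), (220, np.float64(432.87)), (222, np.float64(432.34)), (224, np.float64(431.79)), (226, np.float64(431.51))]
p5 [(212, np.float64(435.14)), (214, np.float64(434.51)), (216, np.float64(434.21)), (218, np.float64(433.38)), (220, np.float64(433.14)), (222, np.float64(432.31)), (224, np.float64(432.03)), (226, np.float64(431.5))]
p2 [(214, np.float64(227.71)), (215, np.float64(227.52)), (216, np.float64(227.56)), (217, np.float64(227.58)), (218, np.float64(227.61)), (219, np.float64(227.61)), (220, np.float64(227.25))]
p1 p2 [718.1 161.  122.3] [0. 0.]
p1 p4 [718.4 161.3 121.5] [0. 0.]
p3 p2 [717.9 161.  122.4] [0.2 0.2]
p3 p4 [718.2 161.4 121.5] [0.2 0.2]
p5 p2 [718.3 160.8 121.9] [0.1 0.1]
p5 p4 [718.7 161.2 121.1] [0.1 0.1]
[688.82774933 162.34219427 161.88783545]
p4 [135, 177, 213, 209, 211, 194, 171, 216, 212, 208, 211, 213, 212, 213, 218, 219, 216, 214, 219, 193, 150, 152]
p4 [141, 171, 207, 217, 220, 221, 217, 214, 214, 218, 216, 216, 217, 219, 220, 217, 216, 216, 227, 203, 148, 138]
p4 [142, 142, 141, 141, 144, 151, 149, 151, 161, 161, 172, 175, 178, 191, 193, 188, 190, 189, 203, 185, 118, 105]
p4 [144, 144, 144, 145, 145, 143, 144, 144, 143, 144, 144, 145, 145, 144, 145, 146, 145, 123, 102, 104, 108, 107]
26.45 p [689.6 162.7 140.4] psi 90.05 tilt [ 0.03 -0.  ] F [-0.4  0.1  1.6] M [-0.06  0.14  0.03] w -0.1 gf 0.8 q [  26.   33.    8.    0.  -65. -116.]
shift [77.7, -115.6, -49.6] rot [-0.01, 0.03, -17.95] dist 148.0
```

```bash
python3 - <<'E'
from h import *
go(603.9,38.3,188,108)
import math
d0=84.5;s=[83,80,75,69,63,57,51,47,45.5,45.5]
c=lambda a:math.cos(math.radians(a));n=lambda a:math.sin(math.radians(a))
print([[round(55*(c(d0)-c(d)),1),round(55*(n(d0)-n(d)),1)] for d in s])
E
```

```text
shift [85.8, -124.3, -47.6] rot [-0.01, 0.03, -17.95] dist 158.0
[[-1.4, 0.2], [-4.3, 0.6], [-9.0, 1.6], [-14.4, 3.4], [-19.7, 5.7], [-24.7, 8.6], [-29.3, 12.0], [-32.2, 14.5], [-33.3, 15.5], [-33.3, 15.5]]
```

send_rows([
  [[0, 0, -20], [0, 0, 0], 1],
  [[0, 0, -47], [0, 0, -2], 1],
  [[20, -29, -47], [0, 0, -6], 0.4],
  [[43, -62, -47], [0, 0, -11], 0.4],
  [[66, -95, -47], [0, 0, -16], 0.4],
  [[85.5, -124, -47], [0, 0, -18], 0.4],
  [[85.5, -124, -47], [0, 0, -18], 0.4],
  [[85.5, -124, -47], [0, 0, -18], 0.4],
  [[85.5, -124, -47], [0, 0, -18], 0.4],
  [[85.5, -124, -47], [0, 0, -18], 0.4],
])

```text
time_s: 27.28
position: [604.9, 39.4, 186.9]
eef_rot: [[-0.951, -0.31, 0.001], [-0.31, 0.951, 0.0], [-0.001, 0.0, -1.0]]
wrist_force: [0.4, 0.4, 0.2]
width: 51.4
gripper_force: 0.0
```

```bash
python3 -c "
from h import *
st();go(603.9,38.3,94,108)"
```

```text
27.28 p [604.9  39.4 186.9] psi 108.07 tilt [0.03 0.01] F [0.4 0.4 0.2] M [ 0.05 -0.03  0.01] w 51.4 gf 0.0 q [ 19.  21.  -4.  -0. -65. -91.]
shift [1.3, -0.8, 92.9] rot [0.0, 0.03, 0.07] dist 93.0
```

send_rows([
  [[1, -0.7, 20], [0, 0, 0], 0.4],
  [[1, -0.7, 45], [0, 0, 0], 0.4],
  [[1, -0.7, 70], [0, 0, 0], 0.4],
  [[1, -0.7, 86], [0, 0, 0], 0.4],
  [[1, -0.7, 92], [0, 0, 0], 0.5],
  [[1, -0.7, 92], [0, 0, 0], 0.6],
  [[1, -0.7, 92], [0, 0, 0], 0.7],
  [[1, -0.7, 92], [0, 0, 0], 0.8],
  [[1, -0.7, 92], [0, 0, 0], 0.8],
  [[1, -0.7, 92], [0, 0, 0], 0.8],
])

```text
time_s: 28.12
position: [604.4, 38.2, 96.1]
eef_rot: [[-0.951, -0.31, 0.003], [-0.31, 0.951, 0.001], [-0.003, 0.0, -1.0]]
wrist_force: [0.3, 2.0, 0.1]
width: 18.0
gripper_force: 53.9
```

```bash
python3 cr.py
```

```text
28.12 p [604.4  38.2  96.1] psi 108.05 tilt [0.17 0.06] F [0.3 2.  0.1] M [ 0.4  -0.21  0.06] w 18.0 gf 53.9 q [ 19.  26. -11.  -0. -53. -91.]
r 55.79708896579465 theta -66.30521038857783
```

send_rows([
  [[-1.4, 0.2, 0], [0, 0, 0], 0.8],
  [[-4.3, 0.6, 0], [0, 0, 0], 0.8],
  [[-9.0, 1.6, 0], [0, 0, 0], 0.8],
  [[-14.4, 3.4, 0], [0, 0, 0], 0.8],
  [[-19.7, 5.7, 0], [0, 0, 0], 0.8],
  [[-24.7, 8.6, 0], [0, 0, 0], 0.8],
  [[-29.3, 12.0, 0], [0, 0, 0], 0.8],
  [[-32.2, 14.5, 0], [0, 0, 0], 0.8],
  [[-33.3, 15.5, 0], [0, 0, 0], 0.8],
  [[-33.3, 15.5, 0], [0, 0, 0], 0.8],
])

```text
time_s: 28.95
position: [631.3, 62.8, 95.6]
eef_rot: [[-0.951, -0.31, 0.001], [-0.31, 0.951, -0.001], [-0.001, -0.001, -1.0]]
wrist_force: [-0.1, -1.8, 4.7]
width: 18.0
gripper_force: 54.4
```

```bash
python3 cr.py
```

```text
28.95 p [631.3  62.8  95.6] psi 108.08 tilt [ 0.06 -0.05] F [-0.1 -1.8  4.7] M [-0.49  0.28 -0.02] w 18.0 gf 54.4 q [ 20.  28.  -7.   0. -55. -92.]
r 55.93660841477177 theta -28.26941417396515
```

send_rows([
  [[0, 0, 0], [0, 0, 0], 0.6],
  [[0, 0, 0], [0, 0, 0], 0.5],
  [[0, 0, 0], [0, 0, 0], 0.4],
  [[0, 0, 0], [0, 0, 0], 0.4],
  [[0, 0, -20], [0, 0, 0], 0.4],
  [[0, 0, -50], [0, 0, 0], 0.4],
  [[0, 0, -85], [0, 0, 0], 0.4],
  [[0, 0, -95], [0, 0, 0], 0.4],
  [[0, 0, -95], [0, 0, 0], 0.4],
])

```text
time_s: 29.7
position: [632.6, 63.3, 194.3]
eef_rot: [[-0.951, -0.31, 0.008], [-0.31, 0.951, 0.002], [-0.009, -0.001, -1.0]]
wrist_force: [0.1, 0.1, 0.5]
width: 51.1
gripper_force: 0.0
```

```bash
python3 -c "
from h import *
st();go(773,69.8,165,90)"
```

```text
29.7 p [632.6  63.3 194.3] psi 108.06 tilt [0.48 0.12] F [0.1 0.1 0.5] M [-0.01  0.01 -0.06] w 51.1 gf 0.0 q [ 20.  23.   0.   0. -66. -92.]
shift [-135.3, -37.3, 30.5] rot [0.04, 0.5, 18.06] dist 144.0
```

```bash
python3 -c "
from h import *
print(sign_off())"
```

```text
the job is handed in; nothing more can be done
None
```

I fitted the crank fully home on the shaft, wound the lift up, and handed the job in at about 30 s, but I don't know the verdict, because `sign_off` returned none. By my measurements the plate top is about 0.8 mm above the pointer's top: plate about 122.6 mm (from touching the carton top and counting crank turns), pointer about 121.8 mm (from the cameras). My camera-only plate readings came out up to about 3 mm lower, and I trusted the touch, so being within 3 mm is likely but not certain.

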